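Hang the washed brace stirrups to dry and nest the mixing pots

ROBOT

A 6-joint arm with a two-finger parallel gripper is mounted at the origin on the work surface. World frame = base frame: x ahead of the robot, y to its left, z up, the work surface at z = 0. Lengths are in mm, angles in degrees, forces in N, time in s.
With the tool pointing down it reaches from about 300 to 850 mm from the base axis. Payload 4.2 kg.
Tool frame: the origin (TCP) lies between the finger pads; the fingertips stand 19 mm ahead of it and the grasp point (between the pads) is the TCP (env.tips_ahead is the distance from the TCP to the fingertips, in mm); z points along the fingers, y is the direction in which the jaws open and shut (so a half turn about z gives the same grasp; the last joint's range is limited). The gripper opens to 91 mm and grips with 3 to 60 N. Pads are 32 mm wide; open, the fingers measure 118 mm over their backs; the gripper's body (76 mm by 178 mm) begins 60 mm behind the grasp point.
Start: joints at [-66.807, 18.312, 89.639, -0, 72.044, -1.146], TCP at [236.985, -523.911, 193.976] pointing down, gripper open.
Joint ranges: [-177.97, 177.97], [-48.28, 115.42], [12.27, 149.76], [-77.06, 257.06], [2.81, 150.46], [-146.56, 146.56]. Speed limits (degrees/s): [147.25, 147.25, 180, 180, 180, 180].

INTERFACE

Orientations are given as [roll, pitch, yaw] about the fixed x, y, z axes, in that order (R = Rz(yaw) Ry(pitch) Rx(roll)).
In Python, from workcell import telemetry, viewer, job_done, env gives the robot as it stands. The module is installed in compiled form; this text tells all that it offers.
- The arm moves only by the shell command python3 -m jog 'ROWS' [FORCE]. ROWS is JSON, a list of rows, each a list of 3 entries, a list of its own where there are three numbers: the shift along the tool's x, y, z in cm, then the turn about the tool's z in degrees, then the opening, from 0 (shut) to 1 (fully open). A call has 1 to 10 rows; each row shifts and turns the pose as measured when the row begins, along the tool's axes as they then stand; what a row does not reach is not made up. A row lasts 1/8 s, in which the tool goes at most 62.5 mm and 10.7 degrees, less where a joint would pass 70% of its speed; a pose out of reach is approached as far as the arm can. A call is refused whole if a number of a shift passes 6.25 or a number of a turn 10.7, either way. A call with a gripper value outside its range is refused whole. The fingers move at their own pace and stop on an object; FORCE is the grip in N (left out, the last holds). Time passes only in rows, so rows that do not move let the fingers close. It gives the time, the measured TCP pose, the force and the opening at its end, in the units of the state.
- telemetry.state(): the state, without advancing time (a new reading comes with each control period).
- viewer.grab_frame(name): name is "side" or "top" or "wrist"; returns a dict with "color" (420x560x3 uint8, red, green, blue), "K" (3x3 intrinsics, pixels), "k1" (the pictures are not rectified: a ray, as slopes to the right and down, at radius r is drawn at 1 + k1 r^2 times it, then the intrinsics apply), "rvec" (rotation vector, rad) and "tvec" (3), from world to camera coordinates, as OpenCV has them. Camera axes: x right, y down, z forward; pixel columns grow to the right and rows downward; lengths in mm; the calibration is good to about 2 mm. A picture is of the moment at which its call begins. There is no depth.
- job_done(): hands the job in, once; it reports no verdict.
The state is a dict: "time_s": time; "qpos": joint angles; "qvel": joint speeds; "effort": joint torques, N m; "ee_pos": TCP position; "ee_rot": TCP orientation; "force": force on the tool from outside, world axes, zero at the start; "torque": the same for the moment, N m; "gripper_width": finger opening in mm.
Only numpy, scipy, OpenCV 4.12 (cv2) and the standard library are available. Lean on these libraries where they do the work, as an engineer would, in place of code of your own. Each camera call takes 0.05 s, during which the arm holds its last target. There are 200 camera calls.

TASK

Finish the wash-up at the brace bench. Hang every stirrup on the drying stand: one to each pair of notches, both turned-out ends resting in the two opposite notches and the U hanging down between the frames; once all are hanging, push the blower's lever fully over to its far stop to switch the blower on. Nest all the loose mixing pots, upright and fully home, into one stack on the pot that stands in the dish (before or after the hanging), and leave the other things on the bench where they are.

Things in the scene. Friction and masses are not known exactly. Their poses are not given: they have to be found in the camera images.
- stirrup_a: Brace stirrup, one of up to three alike (any may be absent): 12 mm round steel bar, 0.2-0.3 kg, a U with both ends turned outwards onto one line; 200 mm (x) by 72 mm (y). Origin inside the U, near the centre of mass. Legs along y at x = +-23 mm, y -18 to +22 (58 mm over both: grip them together). Crown axis y = +32; end pieces y = -28, |x| 33 to 100. z normal to the U. Starts flat, origin 6 mm up.
- stirrup_b: The second stirrup, the same as stirrup_a; may be absent.
- stirrup_c: The third stirrup, the same as stirrup_a; may be absent.
- station: Fixed drying stand and blower. Origin on the bench under the stand's middle; x towards the blower. Two upright frames 10 mm thick at y = +-68 mm (126 mm free between), each with three open 90-degree V notches, 48 mm wide, at x = -72, 0, 72 mm; V floors 91.5 mm, tips 116 mm above the bench. Drip tray 240 x 190 x 12 mm below. Blower box: front x = 142, back 238, 190 wide, top 108 mm up.
- dish: Round steel drip dish, 96 mm across, rim 10 mm high, floor 3 mm thick, fixed. Origin at the centre of its underside.
- pot_base: The mixing pot that already stands in the dish; the same as the other pots. Loose, 0.09 kg. Origin at the centre of its underside, z up.
- pot_a: Loose white mixing pot, one of up to four alike (any may be absent), about 70 g, upright: 90 mm high, 42 mm across at the foot, 68 mm at the rim, wall 2.5 mm. A stacking bead 68 mm across, 54 to 59 mm above the foot, rests on the rim of the pot below, so each nested pot sits 36 mm above the next; 31 mm of wall above the bead to grip. Origin: centre of the underside, z up.
- pot_b: The second loose pot, the same as pot_a; may be absent.
- pot_c: The third loose pot, the same as pot_a; may be absent.
- pot_d: The fourth loose pot, the same as pot_a; may be absent.
- fan_lever (a joint): Switch lever on top of the blower, rad: starts between 0 and 0.12 (off, leaning to the station's -y), 1.0 is its far stop (on, leaning to the station's +y). It stays where it is left; about 1 N at the ball moves it.
- fan_lever_tip (a point): Centre of the black ball, 26 mm across, at the end of the lever. The lever is 80 mm long and turns about an axis along the station's x, at x = 162, y = 0, 130 mm above the bench in the station's frame.
- tape: Bystander: roll of brown tape lying flat, 90 mm across, 25 mm high. Origin at the centre of its underside.
- screwdriver: Bystander: black-handled screwdriver lying on the bench, about 200 mm long. Origin under its middle.
- bottle: Bystander: clear bottle, 60 mm across, 140 mm high. Origin at the centre of its underside.
- notch0 (a point): Mid-point between the two notches of pair 0 (x = -72 mm, y = 0, 100 mm above the bench in the station's frame, and with its axes): where the middle of the line of a hung stirrup's ends comes to lie.
- notch1 (a point): Mid-point between the two notches of pair 1 (x = 0 mm, y = 0, 100 mm above the bench in the station's frame, and with its axes): where the middle of the line of a hung stirrup's ends comes to lie.
- notch2 (a point): Mid-point between the two notches of pair 2 (x = 72 mm, y = 0, 100 mm above the bench in the station's frame, and with its axes): where the middle of the line of a hung stirrup's ends comes to lie.
- stirrup_a_ends (a point): Middle of the line on which the two end pieces of stirrup_a lie (28 mm from its origin, on the side away from the crown).
- stirrup_b_ends (a point): Middle of the line on which the two end pieces of stirrup_b lie (28 mm from its origin, on the side away from the crown).
- stirrup_c_ends (a point): Middle of the line on which the two end pieces of stirrup_c lie (28 mm from its origin, on the side away from the crown).
Mind the look-alikes: they are no part of the job. Leave any black look-alike of the dish alone.

How it is judged:
By the outcome, as a careful person would: the job done as asked, in the order asked, and still so for the second after the job is handed in, with the robot touching nothing.
Of stirrup_a, stirrup_b, stirrup_c only 2 to 3 are there at a start; the rules pass over those that are not, and their reading is None.
Of pot_a, pot_b, pot_c, pot_d only 3 to 4 are there at a start; the rules pass over those that are not, and their reading is None.
At some moment in a run one of stirrup_a, stirrup_b, stirrup_c may be knocked a few centimetres aside while the robot is not near it.
It also fails if it takes over 210 s, if anything falls off the work surface, if the arm or the gripper's body presses on something with over 40 N, if the wrist force passes 120 N, or if a joint passes its speed limit or range.

## Working session

There is one attempt and no reset: what is moved stays moved. The work goes in short steps, Python scripts to look and compute and a shell command to move; the robot and the scene stay as the last step left them, time stands still between calls to the robot, and variables do not carry over. Pictures are saved under pics/ and viewed, about 12 in all and at most 16, crops included, and the job is handed in when it is done.

```bash
mkdir -p pics
cat > h.py <<'E'
import numpy as np, cv2
from workcell import telemetry, viewer, job_done, env
def grab(n):
    f=viewer.grab_frame(n); return f
def save(f,name,crop=None,s=1):
    im=cv2.cvtColor(f["color"],cv2.COLOR_RGB2BGR)
    if crop: x0,y0,x1,y1=crop; im=im[y0:y1,x0:x1]
    if s!=1: im=cv2.resize(im,None,fx=s,fy=s,interpolation=cv2.INTER_CUBIC)
    cv2.imwrite("pics/"+name,im)
def ray(f,u,v):
    K=np.array(f["K"]);d=np.array([f["k1"],0,0,0,0],float)
    p=cv2.undistortPoints(np.array([[[u,v]]],float),K,d)[0,0]
    R=cv2.Rodrigues(np.array(f["rvec"],float))[0];t=np.array(f["tvec"],float).ravel()
    return -R.T@t, R.T@np.array([p[0],p[1],1])
def onz(f,u,v,z):
    c,d=ray(f,u,v); return c+d*(z-c[2])/d[2]
def proj(f,P):
    K=np.array(f["K"]);d=np.array([f["k1"],0,0,0,0],float)
    return cv2.projectPoints(np.array(P,float).reshape(-1,1,3),np.array(f["rvec"],float),np.array(f["tvec"],float),K,d)[0][:,0]
E
python3 - <<'E'
from h import *
for n in("top","side"):
    f=grab(n);save(f,n+"0.png",s=1.42); print(n,ray(f,280,210),f["k1"])
s=telemetry.state();print(s)
E
```

```text
top (array([ 348.55814519,   10.31676805, 1351.58747906]), array([ 0.16066364, -0.01341549, -0.98705389])) -0.042565695466462376
side (array([440.08667301, 826.24704652, 721.78872012]), array([ 0.1213838 , -0.8117798 , -0.57127625])) -0.09502474193592168
{'time_s': 0.1, 'qpos': array([-6.68056572e+01,  1.83489225e+01,  8.96988840e+01,  9.28899886e-05,
        7.20429093e+01, -1.14729311e+00]), 'qvel': array([ 0.00580297, -0.14349006, -0.23163636,  0.02253039, -0.08323346,
        0.01925244]), 'effort': array([ 2.74403565e-04, -4.13331521e+01, -2.32509989e+01,  7.28624873e-02,
        4.22004447e-02, -4.47728485e-05]), 'ee_pos': array([ 236.80423064, -523.45612123,  193.19850641]), 'ee_rot': array([-1.79909304e+02, -1.90467638e-03,  2.43416057e+01]), 'force': array([ 0.48355443, -0.10298704, -0.43560026]), 'torque': array([-0.05833848, -0.03704377, -0.04634239]), 'gripper_width': 91.15969009084343}
```

View pics/top0.png

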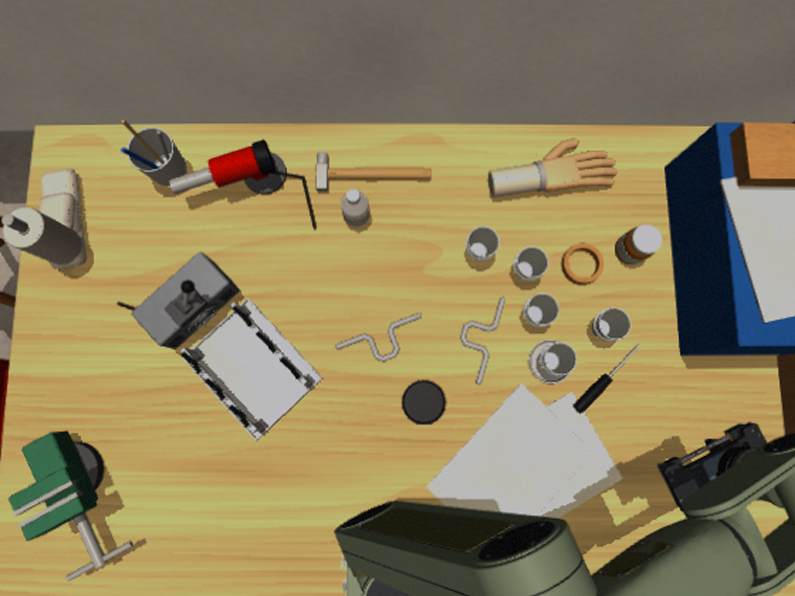

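View pics/side0.png

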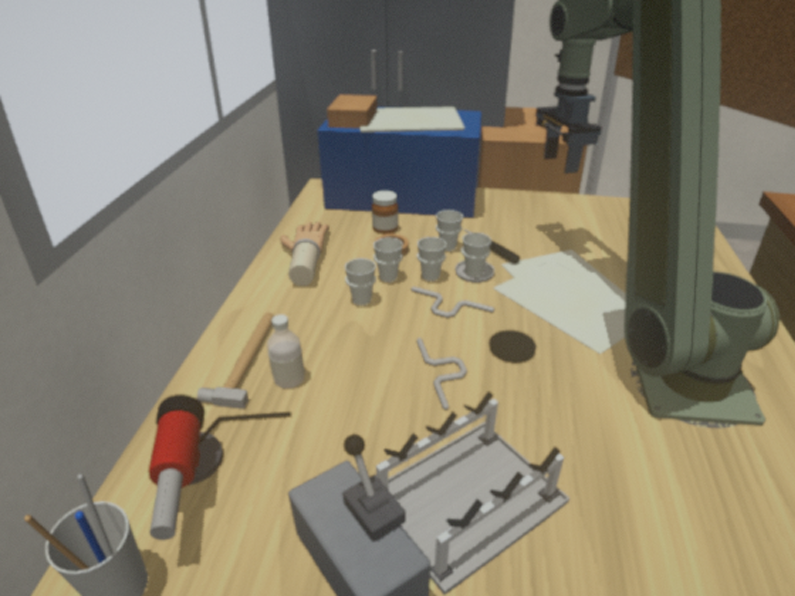

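The top view shows two stirrups at (380,337) and (485,338). There are four loose pots at (481,245), (530,264), (541,311) and (610,325), and the base pot stands in the steel dish at (552,361). The black disc at (424,402) is the look-alike dish. The stand is at (250,370), with the blower and lever ball at (188,288).

Run:
```python
from h import *
f=grab("top");save(f,"top1.png",(85,150,245,320),3.5);save(f,"top2.png",(230,150,460,280),3.4)
im=f["color"];hsv=cv2.cvtColor(im,cv2.COLOR_RGB2HSV)
# low saturation = grey things
m=((hsv[...,1]<60)&(hsv[...,2]>60)).astype(np.uint8)
m[:150]=0;m[272:]=0
n,l,st,c=cv2.connectedComponentsWithStats(m)
for i in range(1,n):
    if st[i,4]>60:
        ys,xs=np.nonzero(l==i)
        (r)=cv2.minAreaRect(np.c_[xs,ys].astype(np.float32))
        print(i,st[i],c[i].round(1),"z6",onz(f,*c[i],6)[:2].round(0),"rect",np.round(r[0],1),np.round(r[1],1),round(r[2]))
```

```text
1 [   0  150   60   58 1683] [ 24.  171.4] z6 [694. 810.] rect [ 29.5 178.5] [59. 57.] 0
2 [242 150  17   9 110] [250.2 153. ] z6 [752.  87.] rect [250. 154.] [ 8. 16.] 90
3 [ 514  150   46   77 2586] [541.6 182.9] z6 [ 654. -855.] rect [536.5 188. ] [76. 45.] 90
5 [328 159  24  24 444] [339.4 170.8] z6 [ 694. -198.] rect [339.3 171.3] [21.9 24. ] 45
6 [445 158  21  21 351] [455.  168.1] z6 [ 703. -572.] rect [455. 168.] [20. 20.] 90
8 [435 167  14  18  68] [439.4 177.4] z6 [ 672. -519.] rect [439.5 177.3] [20.2  7.8] 60
10 [361 173  25  25 452] [373.3 185.1] z6 [ 647. -304.] rect [373.3 185.3] [21.9 24. ] 45
11 [  93  178   68   65 1841] [125.6 209.7] z6 [569. 475.] rect [126.6 209.6] [31.  66.4] 48
13 [368 206  26  24 460] [380.8 217.9] z6 [ 542. -323.] rect [380.8 218.1] [22.4 24.6] 63
14 [ 127  210  100   62 3236] [175.2 249. ] z6 [447. 315.] rect [175.4 257.2] [82.3 63.3] 47
15 [324 210  32  61 305] [339.  237.8] z6 [ 480. -190.] rect [335.7 237.2] [22.7 62.4] 16
16 [  0 214  10  39 290] [  3.4 232. ] z6 [499. 857.] rect [  4.5 233. ] [ 9. 38.] 0
19 [417 217  27  23 487] [430.6 228.1] z6 [ 509. -480.] rect [430. 228.] [22. 26.] 90
22 [237 221  60  33 305] [268.4 238.5] z6 [478.  28.] rect [269.8 241.6] [22.4 63. ] 69
24 [372 239  34  31 798] [388.5 253.9] z6 [ 429. -343.] rect [388.4 254.2] [31.3 31.3] 27
```

View pics/top1.png

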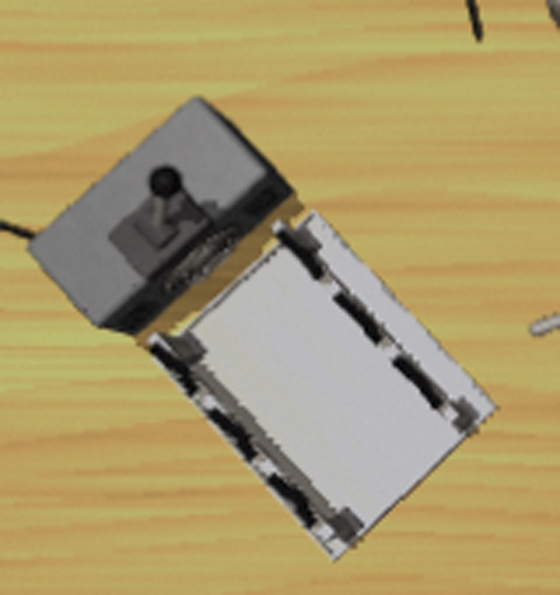

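View pics/top2.png

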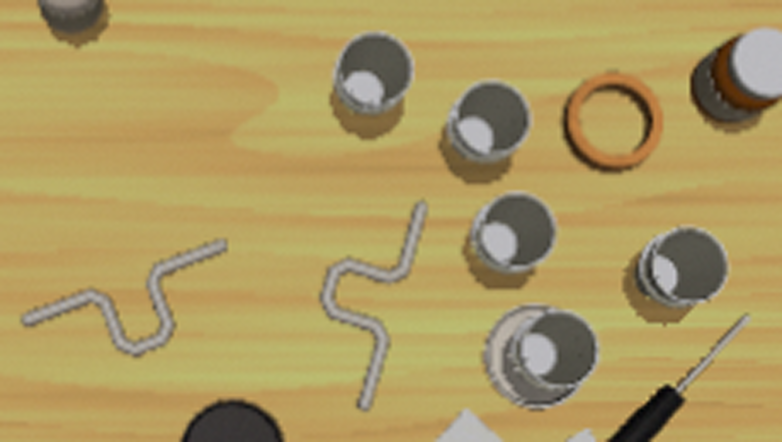

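The top1 crop shows six notches: right frame (300,247), (358,316), (420,382) and left frame (172,364), (230,432), (291,500). The ball is at (165,183). The top2 crop shows stirrup ends at (25,321)/(223,245) and (421,205)/(365,405), with pot rims at (374,71), (490,120), (516,230), (686,264). The base pot is at (553,349) in the light steel dish, and the black disc at (232,430) is the look-alike.

```bash
cat > m.py <<'E'
from h import *
f=grab("top")
a=lambda p:(p[0]/3.5+85-.35,p[1]/3.5+150-.35)
b=lambda p:(p[0]/3.4+230-.35,p[1]/3.4+150-.35)
print("pots",[onz(f,*b(p),z)[:2].round(0).tolist() for p,z in [((374,71),90),((490,120),90),((516,230),90),((686,264),90),((553,349),93)]])
for e1,e2,c in [((25,321),(223,245),(145,345)),((421,205),(365,405),(330,288))]:
    E1,E2,C=[onz(f,*b(p),6)[:2] for p in(e1,e2,c)]
    M=(E1+E2)/2;d=E1-E2;yaw=np.degrees(np.arctan2(d[1],d[0]))
    n=np.array([-d[1],d[0]])/np.hypot(*d); n*=np.sign(n@(C-M))
    O=M+28*n; print("stirrup len",np.hypot(*d).round(),"ends",M.round(),"origin",O.round(),"crownd",(n@(C-M)).round(),"+y dir yaw",np.degrees(np.arctan2(n[1],n[0])).round(1))
R=[onz(f,*a(p),105)[:2] for p in[(300,247),(358,316),(420,382)]]
L=[onz(f,*a(p),105)[:2] for p in[(172,364),(230,432),(291,500)]]
M=[(r+l)/2 for r,l in zip(R,L)];print("notch2,1,0",np.round(M),"gap",[np.hypot(*(r-l)).round() for r,l in zip(R,L)],np.hypot(*(M[0]-M[2])))
d=M[0]-M[2];ex=d/np.hypot(*d);d2=sum(l-r for l,r in zip(L,R));print("yaw from x",np.degrees(np.arctan2(d[1],d[0])),"from y",np.degrees(np.arctan2(d2[1],d2[0]))-90)
B=onz(f,*a((165,183)),200)[:2];ey=np.array([-ex[1],ex[0]]);print("ball",B,"st frame",(B-M[1])@ex,(B-M[1])@ey)
for p in[(374,71),(490,120),(516,230),(686,264),(553,349)]: pass
E
python3 m.py
```

```text
pots [[673.0, -185.0], [629.0, -286.0], [532.0, -305.0], [501.0, -451.0], [429.0, -331.0]]
stirrup len 193.0 ends [496.  35.] origin [470.  25.] crownd 59.0 +y dir yaw -159.0
stirrup len 191.0 ends [ 476. -210.] origin [ 484. -183.] crownd 59.0 +y dir yaw 72.7
notch2,1,0 [[474. 360.]
 [418. 310.]
 [365. 258.]] gap [np.float64(139.0), np.float64(137.0), np.float64(138.0)] 149.28461807282793
yaw from x 42.77995117468972 from y 43.15188292794792
ball [558.59260632 392.31210544] st frame 158.81671795719313 -34.690170933879145
```

```bash
cat > d.py <<'E'
import sys,numpy as np
from workcell import telemetry
x,y,z,w=map(float,sys.argv[1:5]);s=telemetry.state();p=np.array(s["ee_pos"]);yw=s["ee_rot"][2]
a=np.radians(yw);d=np.array([x,y,z])-p
t=np.array([np.cos(a)*d[0]+np.sin(a)*d[1],np.sin(a)*d[0]-np.cos(a)*d[1],-d[2]])/10
print("tool cm",t.round(2),"turn",-round((w-yw+180)%360-180,1),"rows",np.ceil(np.linalg.norm(t)/6),"t",s["time_s"],"F",s["force"].round(1),"w",round(s["gripper_width"],1))
E
python3 -m jog '[[[4.3,-4.0,0],0,1],[[4.3,-4.0,0],0,1],[[4.3,-4.0,0],0,1],[[4.3,-4.0,0],0,1],[[4.3,-4.0,0],0,1],[[4.3,-4.0,0],0,1],[[4.3,-4.0,0],0,1],[[4.3,-4.0,0],0,1],[[4.3,-4.0,0],0,1],[[4.3,-4.0,0],0,1]]' 20; python3 d.py 470 25 180 21
```

```text
time_s: 1.45
ee_pos: [471.0, 30.1, 193.1]
ee_rot: [179.9, -0.2, 23.8]
force: [1.5, -0.4, 0.2]
gripper_width: 91.4
tool cm [-0.29  0.43  1.31] turn 2.8 rows 1.0 t 1.45 F [ 1.5 -0.4  0.2] w 91.4
```

```bash
python3 -m jog '[[[-0.3,0.4,0],2.8,1],[[0,0,0],0,1]]'
python3 - <<'E'
from h import *
f=grab("wrist");save(f,"w1.png",s=1.4)
np.set_printoptions(suppress=True,precision=1)
print(proj(f,[[470,25,6]]),ray(f,280,210))
E
```

```text
time_s: 1.7
ee_pos: [470.8, 29.7, 192.6]
ee_rot: [180.0, -0.2, 21.4]
force: [-0.1, 0.3, 0.6]
gripper_width: 90.9
[[281.9 188.2]] (array([529.3,  53.6, 384.2]), array([-0.2, -0.1, -1. ]))
```

View pics/w1.png

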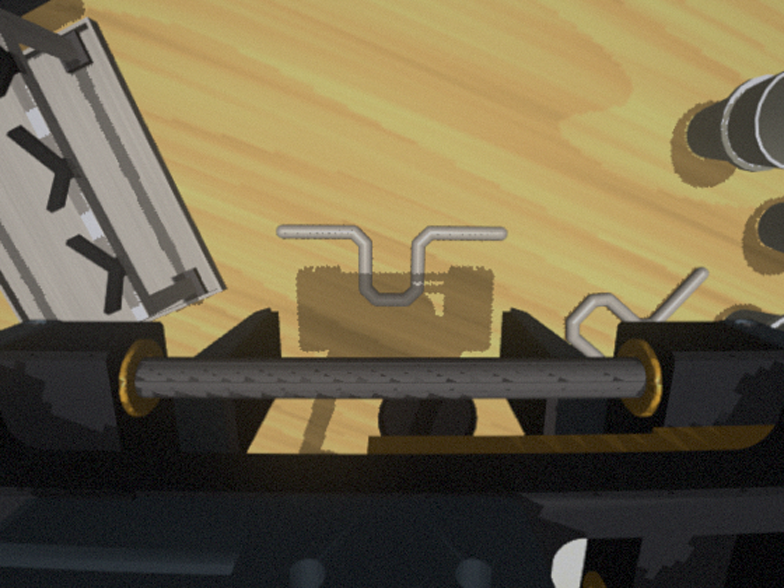

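The wrist view shows the stirrup with its ends at (281,233) and (505,233) and its crown at (391,300), square to the jaws.

```bash
cat > st.py <<'E'
import sys
from h import *
# stirrup from viewed pixels: ends e1 e2, crown c; scale
def stir(f,e1,e2,c,s=1.4):
    E1,E2,C=[onz(f,p[0]/s,p[1]/s,6)[:2] for p in(e1,e2,c)]
    M=(E1+E2)/2;d=E1-E2;n=np.array([-d[1],d[0]])/np.hypot(*d); n*=np.sign(n@(C-M))
    print("len",np.hypot(*d).round(1),"ends",M.round(1),"origin",(M+28*n).round(1),"grip(+2)",(M+30*n).round(1),"crown",(n@(C-M)).round(1),"+y",np.degrees(np.arctan2(n[1],n[0])).round(1))
E
python3 - <<'E'
from st import *
f=grab("wrist"); stir(f,(277,233),(509,233),(391,298))
E
python3 d.py 470 25 60 21
```

```text
len 201.4 ends [494.7  36.3] origin [468.6  26. ] grip(+2) [466.8  25.3] crown 58.2 +y -158.6
tool cm [-0.23  0.35 13.27] turn 0.3 rows 3.0 t 1.8 F [-0.4  0.1 -0.4] w 91.5
```

```bash
python3 -m jog '[[[-0.5,0.2,4.5],0,1],[[0,0,4.5],0,1],[[0,0,4.2],0,1],[[0,0,0],0,1]]'; python3 d.py 466.7 25.3 21 21.4
```

```text
time_s: 2.3
ee_pos: [468.8, 22.4, 59.4]
ee_rot: [179.9, -0.5, 21.1]
force: [0.4, 1.0, 0.1]
gripper_width: 91.3
tool cm [-0.09 -0.35  3.84] turn -0.3 rows 1.0 t 2.3 F [0.4 1.  0.1] w 91.3
```

```bash
python3 -m jog '[[[-0.1,-0.2,2.0],0,1],[[0,0,1.0],0,1],[[0,0,0.7],0,1],[[0,0,0],0,1]]' 25; python3 d.py 466.7 25.3 20.5 21.4;  python3 -m jog '[[[0,0,0],0,0.55],[[0,0,0],0,0.4],[[0,0,0],0,0.4],[[0,0,0],0,0.4],[[0,0,0],0,0.4],[[0,0,-3],0,0.4],[[0,0,-3],0,0.4]]' 25
```

```text
time_s: 2.8
ee_pos: [472.7, 22.5, 26.8]
ee_rot: [179.7, -1.1, 20.9]
force: [-0.2, -0.6, 0.5]
gripper_width: 91.0
tool cm [-0.46 -0.47  0.63] turn -0.5 rows 1.0 t 2.8 F [-0.2 -0.6  0.5] w 91.0
time_s: 3.68
ee_pos: [470.5, 22.5, 87.5]
ee_rot: [179.7, -1.0, 21.0]
force: [0.3, -0.8, 0.0]
gripper_width: 36.7
```

The jaws closed empty because the TCP was still at 26.8 mm. I'll look again.

```bash
python3 -m jog '[[[0,0,-5],0,1],[[0,0,-5],0,1],[[0,0,0],0,1]]'
python3 - <<'E'
from h import *
f=grab("wrist");save(f,"w2.png",s=1.4)
E
```

```text
time_s: 4.05
ee_pos: [469.6, 22.4, 192.4]
ee_rot: [179.6, -1.2, 21.0]
force: [0.4, 0.7, -0.7]
gripper_width: 63.7
```

View pics/w2.png

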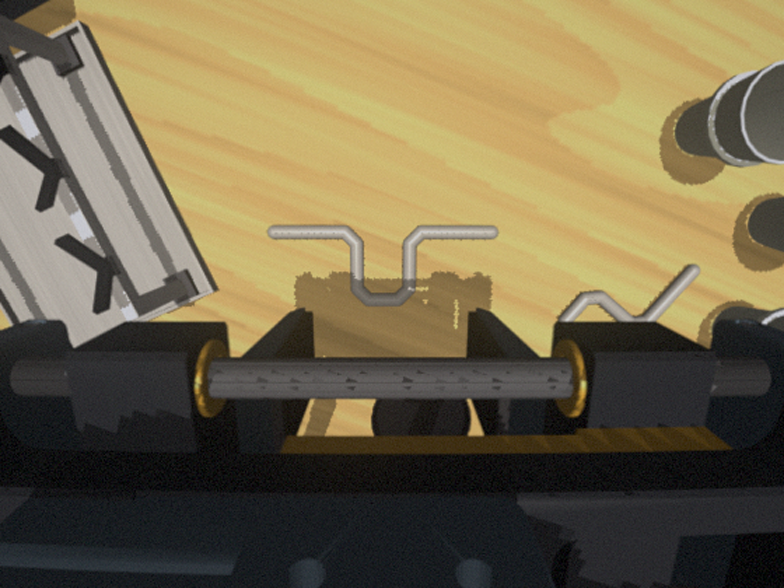

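The stirrup has barely moved: ends at (268,232) and (499,232), crown at (383,298).

```bash
python3 - <<'E'
from st import *
f=grab("wrist"); stir(f,(267,232),(499,232),(383,298))
E
python3 -m jog '[[[0,0,6],0,1],[[0,0,5],0,1],[[0,0,0],0,1]]';python3 d.py 466.7 25.5 20.5 21.4
```

```text
len 200.2 ends [492.   37.2] origin [465.8  27.2] grip(+2) [463.9  26.4] crown 58.6 +y -159.1
time_s: 4.53
ee_pos: [465.7, 22.4, 73.0]
ee_rot: [179.9, -0.4, 21.0]
force: [0.4, -0.1, -0.5]
gripper_width: 91.3
tool cm [ 0.21 -0.25  5.25] turn -0.4 rows 1.0 t 4.525 F [ 0.4 -0.1 -0.5] w 91.3
```

```bash
python3 -m jog '[[[0,-0.4,3.5],0,1],[[0,0,0],0,1],[[0,0,1.0],0,1],[[0,0,0.4],0,1],[[0,0,0],0,1]]' 25; python3 d.py 465 26 20.5 21.4
```

```text
time_s: 5.15
ee_pos: [469.1, 26.2, 27.7]
ee_rot: [179.7, -0.9, 21.0]
force: [-0.1, -0.3, -0.1]
gripper_width: 91.2
tool cm [-0.39 -0.13  0.72] turn -0.4 rows 1.0 t 5.15 F [-0.1 -0.3 -0.1] w 91.2
```

```bash
python3 -m jog '[[[-0.4,0,0.7],0,1],[[-0.2,0,0.3],0,1]]' 25; python3 d.py 465 26 20.5 21.4
```

```text
time_s: 5.4
ee_pos: [464.2, 23.9, 18.0]
ee_rot: [179.7, -1.0, 21.0]
force: [0.3, -0.1, 0.1]
gripper_width: 91.4
tool cm [ 0.15 -0.17 -0.25] turn -0.4 rows 1.0 t 5.4 F [ 0.3 -0.1  0.1] w 91.4
```

```bash
python3 -m jog '[[[0.1,-0.2,-0.25],0,1],[[0,0,0],0,0.5],[[0,0,0],0,0.45],[[0,0,0],0,0.45],[[0,0,0],0,0.45],[[0,0,0],0,0.45],[[0,0,0],0,0.45]]' 25; python3 d.py 465 26 20.5 21.4
```

```text
time_s: 6.28
ee_pos: [464.3, 26.3, 20.7]
ee_rot: [179.7, -1.0, 21.0]
force: [-0.3, 0.2, 0.3]
gripper_width: 41.4
tool cm [0.05 0.05 0.02] turn -0.4 rows 1.0 t 6.275 F [-0.3  0.2  0.3] w 41.4
```

Run:
```python
from h import *
f=grab("wrist");g=grab("side");
a=cv2.resize(f["color"],(560,420))[100:420];b=cv2.resize(g["color"][200:320,230:400],(560,395))
cv2.imwrite("pics/c1.png",cv2.cvtColor(np.vstack([a,b]),cv2.COLOR_RGB2BGR)[:600] if a.shape[0]+395<=600 else cv2.cvtColor(cv2.resize(np.vstack([a,b]),(450,575)),cv2.COLOR_RGB2BGR))
s=telemetry.state()
print(proj(f,[s["ee_pos"]]), proj(g,[s["ee_pos"],[464,26,1],[465.8,27.2,6]]))
```

```text
[[279.13431817 233.84637096]] [[315.53842784 255.14922102]
 [315.32499837 260.57795079]
 [314.7141771  259.43321723]]
```

View pics/c1.png

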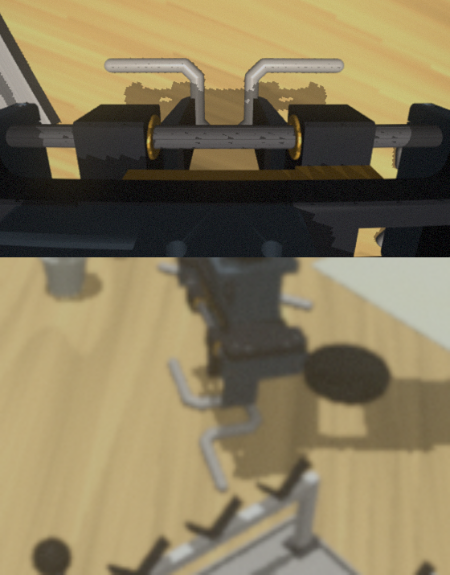

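Run:
```python
from h import *
np.set_printoptions(suppress=True,precision=0)
f=grab("wrist");g=grab("side");print(env.tips_ahead,[k for k in dir(env) if k[0]!='_'])
x=np.array([.93,.36,0]);y=np.array([.36,-.93,0]);c=np.array([464.3,26.3,0])
for z in(1,12,25):
  for h in(20,29):
    P=[c+s*h*y+k*16*x+[0,0,z] for s in(-1,1) for k in(-1,1)]
    q=proj(f,P);r=proj(g,P)
    print(z,h,"wrist",(q*[.804,.804]-[0,80]).tolist(),"side",((r-[230,200])*3.29*.804+[0,257]).tolist())
```

```text
19.0 ['Unreachable', 'tips_ahead']
1 20 wrist [[201.95214096368963, 118.57807127686144], [201.11380540386094, 83.67048756135577], [246.5159826317974, 118.3502836793395], [247.14136979387192, 83.4689892560958]] side [[246.25871131254146, 427.869016161175], [215.98801616754585, 432.9227829394838], [234.45102479880399, 402.4217334962618], [204.9807557554988, 407.1741485258027]]
1 29 wrist [[191.92515899156024, 118.61806629040936], [190.7578544476651, 83.71708616676045], [256.5197335875533, 118.28792178121762], [257.47253310773044, 83.425020875662]] side [[249.00993504171294, 433.7999296206007], [218.55389383450512, 438.92546368318483], [231.88529964024852, 396.8937116369658], [202.5900162963822, 401.5820673607972]]
12 20 wrist [[200.93022614626815, 122.99187593578529], [200.0089050917345, 86.42457617453638], [247.72897284800317, 122.74816895257572], [248.43291640481038, 86.20978270611872]] side [[246.9054248591599, 419.77711644380554], [216.45097897080663, 424.81409068323984], [235.00485601551284, 394.40631141558185], [205.3613263331932, 399.1408709314429]]
12 29 wrist [[190.40093003963
[... 310 characters left out ...]
4062]]
25 20 wrist [[199.58294964166413, 128.81356425814488], [198.54539818928927, 90.07358858018361], [249.3280933789318, 128.54814807346864], [250.14346492971757, 89.84071109953615]] side [[247.6784723167052, 410.0819077760507], [217.0044428906458, 415.097666658709], [235.6665563863834, 384.80762622482644], [205.81606658858422, 389.5197991099103]]
25 29 wrist [[188.39159459034238, 128.85467338725167], [186.93779841307943, 90.12451475925056], [260.4900134620875, 128.47004588007047], [261.71935875577975, 89.78700771706428]] side [[250.47892004534944, 415.9762539364482], [219.61408581690486, 421.0643926699292], [233.05795689434376, 379.32062853298413], [203.38740635840702, 383.9683382505679]]
```

Run:
```python
from h import *
np.set_printoptions(suppress=True,precision=1)
g=grab("side");w=np.radians(24.3);x=np.array([np.cos(w),np.sin(w),0]);y=np.array([np.sin(w),-np.cos(w),0]);c=np.array([236.8,-523.5,0])
for z in(174,184,194,204): print(z,proj(g,[c+s*52*y+[0,0,z] for s in(-1,1)])*1.42)
s=telemetry.state();print(s["qpos"],s["ee_pos"],s["ee_rot"],s["gripper_width"])
b=cv2.imread("pics/side0.png")[90:190,500:640];cv2.imwrite("pics/c2.png",cv2.resize(b,None,fx=4,fy=4))
g2=cv2.cvtColor(g["color"][215:290,275:350],cv2.COLOR_RGB2BGR);cv2.imwrite("pics/c3.png",np.hstack([cv2.resize(b,(560,400)),cv2.resize(g2,(400,400))])[:, :800])
```

```text
174 [[567.3 187.4]
 [546.6 171.5]]
184 [[568.  183.5]
 [547.2 167.9]]
194 [[568.6 179.7]
 [547.7 164.2]]
204 [[569.3 175.8]
 [548.2 160.5]]
[  1.8  19.1 118.1   0.1  41.7  70.8] [464.3  26.3  20.7] [179.7  -1.   21. ] 41.01217487621249
```

View pics/c3.png

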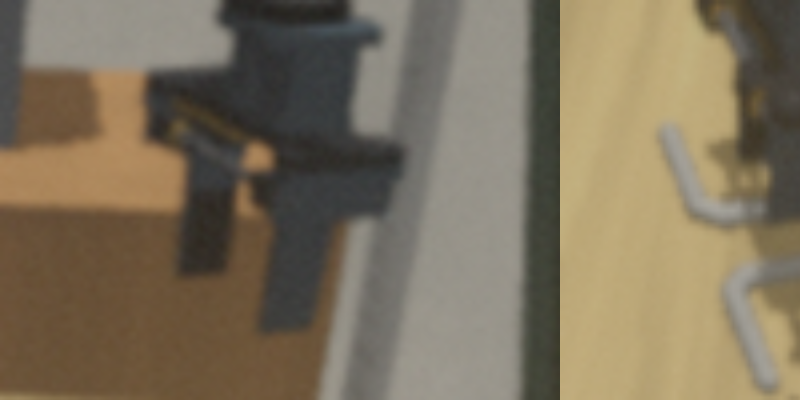

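```bash
python3 - <<'E'
from h import *
from scipy.spatial.transform import Rotation as Ro
np.set_printoptions(suppress=True,precision=1)
f=grab("wrist");s=telemetry.state();R=Ro.from_euler('xyz',s["ee_rot"],degrees=True).as_matrix();p=np.array(s["ee_pos"])
c,d1=ray(f,199.3,222);_,d2=ray(f,359.3,222)
c=R.T@(c-p);d1=R.T@d1;d2=R.T@d2;print("cam in tool",c,"K",f["K"][0][0])
k=91.2/abs(d1[1]-d2[1]); print("tips in tool",c+k*d1,c+k*d2)
E
python3 -m jog '[[[0,0,0],0,1],[[0,0,0],0,1],[[0,0,0],0,1],[[0,0,0.8],0,1]]'
```

```text
cam in tool [  63.8   -0.6 -191.4] K 311.19490315589104
tips in tool [ 14.2 -45.6 -21.4] [ 14.2  45.6 -21.4]
time_s: 7.08
ee_pos: [465.1, 26.3, 12.8]
ee_rot: [179.7, -1.1, 21.0]
force: [-0.1, 0.0, -0.6]
gripper_width: 78.1
```

The wrist view puts the fingertips 21 mm behind the reported TCP rather than 19 mm ahead. The real tips are therefore about 40 mm higher than the stated model says. I'll use tip z = ee_z + 21 and descend carefully, watching the force.

```bash
python3 -m jog '[[[0,0,1.2],0,1],[[0,0,0.8],0,1],[[0,0,0.4],0,1]]';python3 d.py 465 26 -18 21.4
```

```text
time_s: 7.45
ee_pos: [464.6, 26.3, -13.8]
ee_rot: [179.7, -0.9, 21.0]
force: [0.6, -0.8, 1.0]
gripper_width: 91.3
tool cm [0.02 0.04 0.42] turn -0.4 rows 1.0 t 7.45 F [ 0.6 -0.8  1. ] w 91.3
```

```bash
python3 -m jog '[[[0,0,0.4],0,1],[[0,0,0],0,1],[[0,0,0],0,0.55],[[0,0,0],0,0.5],[[0,0,0],0,0.5],[[0,0,0],0,0.5],[[0,0,0],0,0.5]]' 25;python3 d.py 465 26 -18 21.4
```

```text
time_s: 8.32
ee_pos: [465.1, 26.3, -17.9]
ee_rot: [179.7, -1.0, 21.0]
force: [-0.0, -0.5, -1.6]
gripper_width: 57.4
tool cm [-0.02  0.03  0.01] turn -0.4 rows 1.0 t 8.325 F [-0.  -0.5 -1.6] w 57.4
```

The grip measures 57.4 mm, as expected. I'll lift and carry it to pair 2, with the crown towards the station's -x.

```bash
python3 -m jog '[[[0,0,-6],0,0.5],[[0,0,-6],0,0.5],[[0,0,-4],0,0.5],[[0,0,0],-10.7,0.5],[[0,0,0],-10.7,0.5],[[0,0,0],0,0.5]]' 25;python3 d.py 451.5 339.5 130 43
```

```text
time_s: 9.07
ee_pos: [459.6, 26.0, 145.0]
ee_rot: [179.6, -0.5, 42.6]
force: [-0.7, 0.1, -2.3]
gripper_width: 57.3
tool cm [ 20.64 -23.61   1.5 ] turn -0.4 rows 6.0 t 9.075 F [-0.7  0.1 -2.3] w 57.3
```

```bash
python3 -m jog '[[[3.4,-3.9,0],0,0.5],[[3.4,-3.9,0],0,0.5],[[3.4,-3.9,0],0,0.5],[[3.4,-3.9,0],0,0.5],[[3.4,-3.9,0],0,0.5],[[3.4,-3.9,0],0,0.5],[[0,0,0],0,0.5]]' 25;python3 d.py 451.5 339.5 110 43
python3 - <<'E'
from h import *
f=grab("wrist");save(f,"w3.png",s=1.4)
E
```

```text
time_s: 9.95
ee_pos: [452.6, 344.0, 140.1]
ee_rot: [179.7, -0.1, 41.0]
force: [-0.0, -0.0, -2.3]
gripper_width: 57.4
tool cm [-0.38  0.27  3.01] turn -2.0 rows 1.0 t 9.95 F [-0.  -0.  -2.3] w 57.4
```

View pics/w3.png

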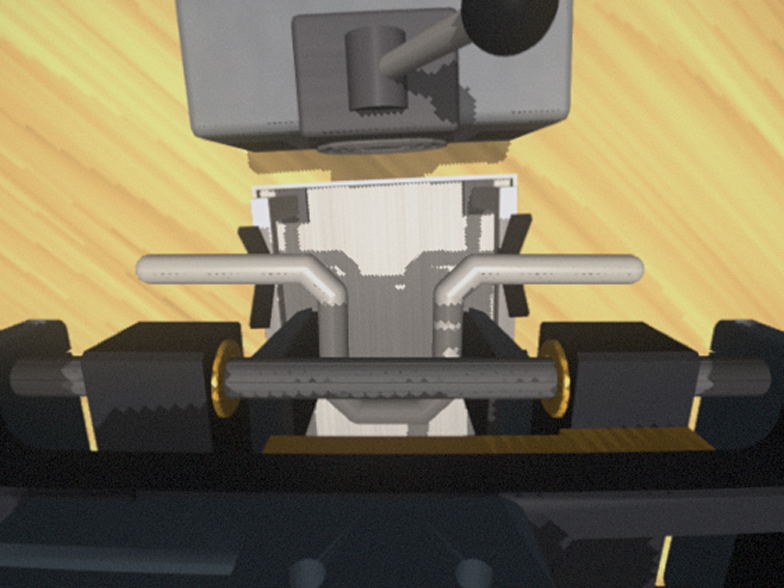

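The wrist view shows the held stirrup's ends at y≈268, over the pair-2 V notches at (256,278) and (517,265). The yaw is about 2° off.

```bash
python3 - <<'E'
from h import *
f=grab("wrist");w=np.radians(43)
N=[onz(f,u/1.4,v/1.4,104) for u,v in((256,278),(517,265))]
E=[onz(f,u/1.4,v/1.4,164) for u,v in((137,268),(643,268))]
n=sum(N)/2;e=sum(E)/2;print("notch",n.round(1),"gap",np.linalg.norm(N[0]-N[1]),"ends",e.round(1),np.linalg.norm(E[0]-E[1]))
d=N[0]-N[1];print("station yaw",np.degrees(np.arctan2(d[1],d[0]))-90)
dd=n-e;print("station frame dx,dy",dd[0]*np.cos(w)+dd[1]*np.sin(w),-dd[0]*np.sin(w)+dd[1]*np.cos(w))
E
python3 -m jog '[[[0,0,0],-2.0,0.5],[[0,0,0],0,0.5]]'
```

```text
notch [465.1 356.8 104. ] gap 139.2999673331251 ends [476.4 364.1 164. ] 200.19812607920792
station yaw 43.841225882375454
station frame dx,dy -13.256358203767867 2.4088309981229132
time_s: 10.3
ee_pos: [452.0, 337.9, 139.7]
ee_rot: [179.6, 0.2, 42.9]
force: [-1.1, 0.1, -2.1]
gripper_width: 57.4
```

```bash
python3 -m jog '[[[-0.5,0,3],0,0.5],[[0,0,2],0,0.5],[[0,0,0],0,0.5]]';python3 -m jog '[[[0,0,0.5],0,0.5],[[0,0,0],0,0.5]]';python3 d.py 448 337 76 43
```

```text
time_s: 10.68
ee_pos: [449.5, 331.5, 89.9]
ee_rot: [179.6, 0.1, 42.6]
force: [0.2, 1.0, -2.5]
gripper_width: 57.4
time_s: 10.92
ee_pos: [450.6, 331.3, 86.3]
ee_rot: [179.5, -0.1, 42.5]
force: [0.1, 0.1, -2.0]
gripper_width: 57.2
tool cm [ 0.19 -0.6   1.03] turn -0.5 rows 1.0 t 10.925 F [ 0.1  0.1 -2. ] w 57.2
```

```bash
python3 -m jog '[[[0.2,-0.6,0.5],0,0.5],[[0,0,0],0,0.5],[[0,0,0.5],0,0.5],[[0,0,0],0,0.5]]';python3 d.py 448 337 76 43;python3 -m jog '[[[0,0,0.4],0,0.5]]'; python3 -m jog '[[[0,0,0.4],0,0.5]]'; python3 d.py 448 337 76 43
```

```text
time_s: 11.42
ee_pos: [448.5, 337.7, 78.0]
ee_rot: [179.5, -0.2, 42.5]
force: [-0.8, -0.6, -1.1]
gripper_width: 57.7
tool cm [-0.09  0.02  0.2 ] turn -0.5 rows 1.0 t 11.425 F [-0.8 -0.6 -1.1] w 57.7
time_s: 11.55
ee_pos: [448.6, 337.8, 74.7]
ee_rot: [179.5, -0.2, 42.5]
force: [-2.2, -2.2, 5.9]
gripper_width: 57.3
time_s: 11.68
ee_pos: [448.8, 338.1, 71.3]
ee_rot: [179.5, -0.3, 42.5]
force: [-1.9, -1.4, 5.5]
gripper_width: 57.2
tool cm [-0.13  0.02 -0.47] turn -0.5 rows 1.0 t 11.675 F [-1.9 -1.4  5.5] w 57.2
```

```bash
python3 -m jog '[[[0.1,0,0.35],0,0.5],[[0.15,0,0.4],0,0.5],[[0.15,0,0.35],0,0.5]]' 4; python3 -m jog '[[[0.25,0,0.35],0,0.5],[[0.3,0,0.35],0,0.5],[[0.3,0,0.25],0,0.5],[[0.35,0,0.25],0,0.5]]'
```

```text
time_s: 12.05
ee_pos: [451.8, 340.9, 58.8]
ee_rot: [179.5, -0.3, 42.5]
force: [-0.7, -0.6, 0.2]
gripper_width: 58.2
time_s: 12.55
ee_pos: [452.8, 341.4, 47.1]
ee_rot: [179.5, 1.1, 42.8]
force: [-10.3, -10.0, 16.2]
gripper_width: 57.6
```

```bash
python3 -m jog '[[[0,0,0],0,0.68],[[0,0,0],0,0.78],[[0,0,0],0,0.8],[[0,0,0],0,0.8]]'
python3 - <<'E'
from h import *
f=grab("side");save(f,"s2.png",(200,230,400,420),3)
E
```

```text
time_s: 13.05
ee_pos: [453.2, 340.4, 46.7]
ee_rot: [179.4, 1.2, 42.9]
force: [-0.4, -2.6, 0.9]
gripper_width: 72.6
```

View pics/s2.png

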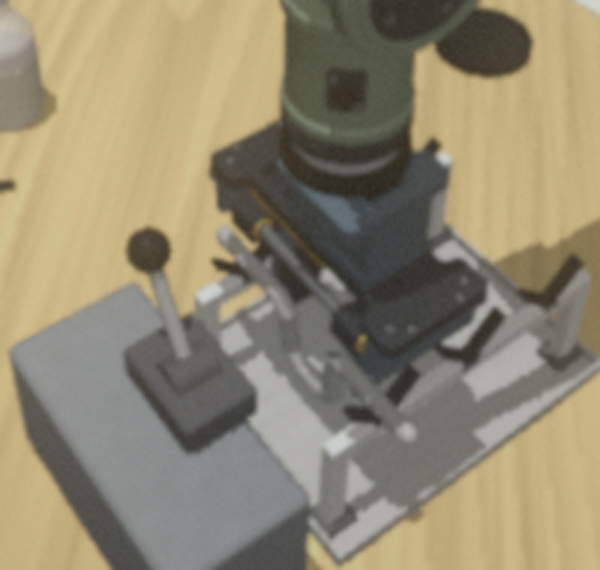

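The side view shows the bar resting in both pair-2 notches, with the U hanging below. I'll retreat upward and go on to the second stirrup.

```bash
python3 -m jog '[[[0,0,-2],0,0.8],[[0,0,-3],0,0.8],[[0,0,-5],0,1],[[0,0,-5],0,1]]'; python3 d.py 475 -203 190 72.7
```

```text
time_s: 13.6
ee_pos: [454.5, 346.1, 196.9]
ee_rot: [179.6, 1.2, 42.8]
force: [0.6, 1.0, 0.9]
gripper_width: 90.1
tool cm [-35.81  41.68   0.69] turn -29.9 rows 10.0 t 13.6 F [0.6 1.  0.9] w 90.1
```

```bash
python3 -m jog '[[[-4,4.6,0],0,1],[[-4,4.6,0],0,1],[[-4,4.6,0],0,1],[[-4,4.6,0],0,1],[[-4,4.6,0],0,1],[[-4,4.6,0],0,1],[[-4,4.6,0],0,1],[[-4,4.6,0],0,1],[[-3,4.0,0],0,1],[[0,0,0],-10,1]]'; python3 -m jog '[[[0,0,0],-10,1],[[0,0,0],-9.5,1],[[0,0,0],0,1]]'; python3 d.py 480 -195 190 72.7
python3 - <<'E'
from h import *
f=grab("wrist");save(f,"w4.png",s=1.4)
g=grab("side");h=cv2.cvtColor(g["color"][260:420,210:390],cv2.COLOR_RGB2BGR);w=cv2.imread("pics/w4.png")
h=cv2.resize(h,None,fx=1.45,fy=1.45);w[-h.shape[0]:,-h.shape[1]:]=h;cv2.imwrite("pics/w4.png",w)
E
```

```text
time_s: 14.85
ee_pos: [492.6, -199.6, 211.0]
ee_rot: [178.3, -1.0, 53.2]
force: [0.6, 0.5, -0.5]
gripper_width: 91.4
time_s: 15.22
ee_pos: [496.1, -201.1, 211.8]
ee_rot: [177.6, -0.5, 73.0]
force: [-0.4, -0.5, -0.3]
gripper_width: 90.8
tool cm [ 0.11 -1.71  2.18] turn 0.3 rows 1.0 t 15.225 F [-0.4 -0.5 -0.3] w 90.8
```

View pics/w4.png

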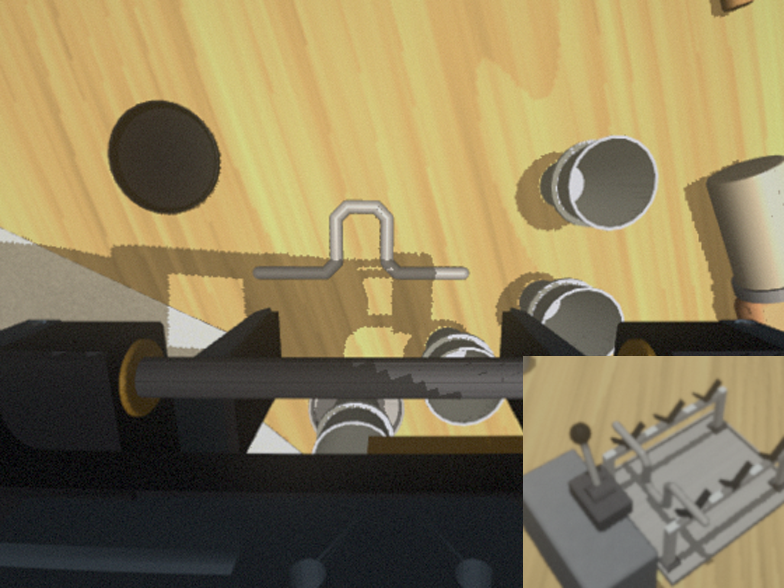

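Stirrup A hangs in pair 2 (inset). Stirrup B has its ends at (252,273) and (469,273) and its crown at (361,207). The pots stand to its right.

Run:
```python
from st import *
f=grab("wrist"); stir(f,(252,273),(469,273),(361,207))
```

```text
len 201.3 ends [ 473.2 -207.1] origin [ 481.6 -180.4] grip(+2) [ 482.2 -178.5] crown 60.2 +y 72.5
```

```bash
python3 d.py 482 -179 100 72.5; python3 -m jog '[[[1.7,-2.0,0],0,1],[[0,0,5.5],0,1],[[0,0,5.0],0,1],[[0,0,0],0,1]]';  python3 d.py 482 -179 -18 72.5
```

```text
tool cm [ 1.69 -1.93 11.17] turn 0.5 rows 2.0 t 15.375 F [0.1 0.3 0.2] w 91.3
time_s: 15.88
ee_pos: [488.4, -178.6, 106.0]
ee_rot: [177.3, -0.5, 72.7]
force: [-0.2, 0.8, 0.5]
gripper_width: 91.0
tool cm [-0.23 -0.59 12.4 ] turn 0.2 rows 3.0 t 15.875 F [-0.2  0.8  0.5] w 91.0
```

```bash
python3 -m jog '[[[-0.2,-0.6,5.5],0,1],[[0,0,3.5],0,1],[[0,0,0],0,1]]';  python3 d.py 482 -179 -18 72.5
```

```text
time_s: 16.25
ee_pos: [493.1, -181.6, 20.4]
ee_rot: [176.5, -0.5, 72.5]
force: [-0.8, -0.3, -1.3]
gripper_width: 91.3
tool cm [-0.09 -1.13  3.84] turn 0.0 rows 1.0 t 16.25 F [-0.8 -0.3 -1.3] w 91.3
```

```bash
sed -i 's/^t=.*/from scipy.spatial.transform import Rotation as Ro\nt=Ro.from_euler("xyz",s["ee_rot"],degrees=True).as_matrix().T@d\/10/; s/print("tool cm"/print("rot",s["ee_rot"].round(1),"tool cm"/' d.py; python3 d.py 482 -179 -18 72.5
```

```text
rot [176.5  -0.5  72.5] tool cm [-0.12 -1.37  3.76] turn 0.0 rows 1.0 t 16.25 F [-0.8 -0.3 -1.3] w 91.3
```

```bash
python3 -m jog '[[[-0.1,-1.3,1.5],0,1],[[0,0,0],0,1],[[0,0,0],0,1]]';  python3 d.py 482 -179 -17 72.5
```

```text
time_s: 16.62
ee_pos: [487.9, -181.4, 12.0]
ee_rot: [175.7, -0.4, 72.4]
force: [-0.6, -0.3, -0.0]
gripper_width: 91.2
rot [175.7  -0.4  72.4] tool cm [ 0.02 -0.85  2.85] turn -0.1 rows 1.0 t 16.625 F [-0.6 -0.3 -0. ] w 91.2
```

```bash
python3 -c "
from workcell import telemetry;s=telemetry.state();print(s['qpos'].round(2),s['qvel'].round(2),s['effort'].round(1),s['ee_pos'],s['ee_rot'])"; python3 -m jog '[[[0,0,0],0,1],[[0,0,0],0,1],[[0,0,0],0,1],[[0,0,0],0,1]]'|grep ee; python3 -c "
from workcell import telemetry;s=telemetry.state();print(s['qpos'].round(2))"
```

```text
[-22.2   22.44 114.23   1.26  39.06  -5.56] [ 0.01 -0.76 -0.14  0.06  1.22  0.21] [ -0.  -37.8 -15.9   0.1  -0.2   0. ] [ 487.9234444  -181.35370388   12.04045236] [175.67119474  -0.44552196  72.43733454]
ee_pos: [490.5, -182.3, 14.9]
ee_rot: [175.3, -0.4, 72.4]
[-22.19  22.27 113.97   1.26  39.17  -5.54]
```

```bash
q(){ python3 -c "
from workcell import telemetry;s=telemetry.state();q=s['qpos'];print('sum',round(q[1]+q[2]+q[4],2),q.round(2),s['ee_pos'].round(1),s['ee_rot'].round(1))"; }; python3 -m jog '[[[0,0,-6],0,1],[[0,0,-6],0,1]]'>/dev/null;q; python3 -m jog '[[[0,0,0],0,1],[[0,0,0],0,1],[[0,0,0],0,1],[[0,0,0],0,1]]'>/dev/null;q;python3 -m jog '[[[0,0,6],0,1],[[0,0,6],0,1]]'>/dev/null;q;python3 -m jog '[[[0,6,0],0,1],[[0,-6,0],0,1]]'>/dev/null;q;python3 -m jog '[[[0,-6,0],0,1],[[0,6,0],0,1]]'>/dev/null;q;python3 -m jog '[[[0,0,0],0,1],[[0,0,0],0,1],[[0,0,0],0,1],[[0,0,0],0,1]]'>/dev/null;q
```

```text
sum 176.14 [-22.38  13.36 106.45   0.97  56.33  -5.31] [ 477.9 -178.9  132.1] [176.1  -0.5  72.4]
sum 175.98 [-22.39  13.27 106.43   0.97  56.27  -5.3 ] [ 478.3 -179.2  133. ] [175.9  -0.5  72.4]
sum 175.36 [-22.19  22.39 113.98   1.26  39.    -5.54] [ 491.2 -182.5   13.9] [175.3  -0.4  72.4]
sum 176.19 [-22.06  24.   111.92   1.19  40.27  -5.35] [ 503.1 -186.4    9. ] [176.1  -0.5  72.4]
sum 179.3 [-22.09  24.07 114.52   1.17  40.71  -5.36] [ 471.9 -174.    -4.4] [179.2  -0.7  72.4]
sum 179.18 [-22.08  24.4  114.34   1.18  40.44  -5.36] [ 474.7 -175.    -6.4] [179.1  -0.7  72.4]
```

An in-and-out move straightens the tilt. Continuing to the grasp.

```bash
python3 d.py 482 -179 -12 72.5; python3 -m jog '[[[0,0.7,0],0,1],[[0,0,0],0,1]]';python3 d.py 482 -179 -18 72.5
```

```text
rot [179.1  -0.7  72.4] tool cm [-0.17  0.81  0.57] turn -0.1 rows 1.0 t 19.125 F [0.1 0.6 0.3] w 91.2
time_s: 19.38
ee_pos: [482.9, -177.7, -5.7]
ee_rot: [179.0, -0.7, 72.4]
force: [0.1, -1.0, -0.1]
gripper_width: 91.4
rot [179.   -0.7  72.4] tool cm [-0.17 -0.07  1.22] turn -0.1 rows 1.0 t 19.375 F [ 0.1 -1.  -0.1] w 91.4
```

```bash
python3 - <<'E'
from h import *
f=grab("top");m=f["color"];hsv=cv2.cvtColor(m,cv2.COLOR_RGB2HSV);print(proj(f,[[473,-207,6],[482,-179,6]]).round(0).tolist())
E
python3 -m jog '[[[-0.1,0,0.9],0,1],[[0,0,0.3],0,1]]'; python3 -m jog '[[[0,0,0],0,0.6],[[0,0,0],0,0.5],[[0,0,0],0,0.5],[[0,0,0],0,0.5],[[0,0,0],0,0.5],[[0,0,0],0,0.5]]' 25
```

```text
[[344.0, 240.0], [335.0, 237.0]]
time_s: 19.68
ee_pos: [482.2, -178.4, -18.5]
ee_rot: [179.0, -0.7, 72.4]
force: [-0.4, 0.2, 0.0]
gripper_width: 91.3
time_s: 20.42
ee_pos: [481.9, -178.3, -18.8]
ee_rot: [179.1, -0.7, 72.4]
force: [0.3, -0.5, -0.2]
gripper_width: 57.6
```

```bash
python3 -m jog '[[[0,0,-6],0,0.5],[[0,0,-6],0,0.5],[[0,0,-4],0,0.5],[[0,0,0],10,0.5],[[0,0,0],10,0.5],[[0,0,0],9.5,0.5]]' 25;python3 d.py 386 278.5 140 43
```

```text
time_s: 21.18
ee_pos: [476.8, -178.6, 144.2]
ee_rot: [179.8, -0.9, 41.9]
force: [-0.1, -0.5, -2.9]
gripper_width: 57.3
rot [179.8  -0.9  41.9] tool cm [ 23.79 -40.07   0.69] turn -1.1 rows 8.0 t 21.175 F [-0.1 -0.5 -2.9] w 57.3
```

```bash
python3 -m jog '[[[2.9,-5,0],0,0.5],[[2.9,-5,0],0,0.5],[[2.9,-5,0],0,0.5],[[2.9,-5,0],0,0.5],[[2.9,-5,0],0,0.5],[[2.9,-5,0],0,0.5],[[2.9,-5,0],0,0.5],[[2.9,-5,0],0,0.5],[[0,0,0],0,0.5]]' 25;python3 d.py 386 278.5 140 43.5
```

```text
time_s: 22.3
ee_pos: [378.8, 286.9, 144.1]
ee_rot: [179.9, -0.9, 41.7]
force: [-0.1, -0.5, -2.9]
gripper_width: 57.0
rot [179.9  -0.9  41.7] tool cm [-0.03  1.1   0.41] turn -1.8 rows 1.0 t 22.3 F [-0.1 -0.5 -2.9] w 57.0
```

```bash
python3 -m jog '[[[0,1.1,0],-1.8,0.5],[[0,0,2.5],0,0.5],[[0,0,2.0],0,0.5]]';python3 d.py 386 278.5 76 43.5
```

```text
time_s: 22.68
ee_pos: [386.6, 276.9, 98.3]
ee_rot: [179.8, -0.8, 43.6]
force: [0.5, -0.6, -1.9]
gripper_width: 57.5
rot [179.8  -0.8  43.6] tool cm [ 0.03 -0.16  2.23] turn 0.1 rows 1.0 t 22.675 F [ 0.5 -0.6 -1.9] w 57.5
```

```bash
python3 -m jog '[[[0,-0.1,1.2],0,0.5],[[0,0,0.6],0,0.5]]';python3 -m jog '[[[0,0,0.5],0,0.5]]';python3 -m jog '[[[0,0,0.4],0,0.5]]';python3 d.py 386 278.5 76 43.5
python3 - <<'E'
from h import *
g=grab("side");save(g,"s3.png",(200,230,400,420),3)
E
```

```text
time_s: 22.92
ee_pos: [385.6, 275.5, 78.5]
ee_rot: [179.8, -0.6, 43.5]
force: [-0.3, 2.0, 3.5]
gripper_width: 57.2
time_s: 23.05
ee_pos: [388.1, 276.8, 75.0]
ee_rot: [179.7, -1.0, 43.5]
force: [1.9, 2.7, 8.2]
gripper_width: 57.4
time_s: 23.18
ee_pos: [389.0, 277.5, 72.6]
ee_rot: [179.7, -1.1, 43.5]
force: [-2.8, -0.0, 7.9]
gripper_width: 57.3
rot [179.7  -1.1  43.5] tool cm [-0.14 -0.28 -0.35] turn 0.0 rows 1.0 t 23.175 F [-2.8 -0.   7.9] w 57.3
```

View pics/s3.png

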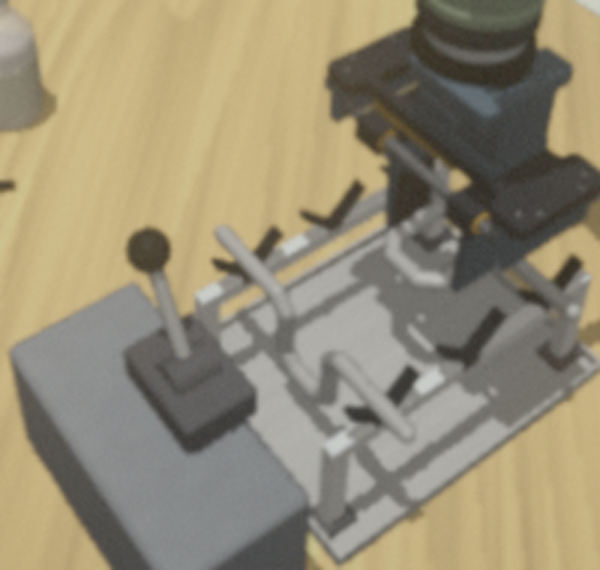

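The view shows stirrup B's near end in the pair-0 notch at (560,300) and stirrup A hanging well in pair 2. I'll swing B down with a light grip.

```bash
python3 -m jog '[[[-0.1,0,0.35],0,0.5],[[-0.15,0,0.4],0,0.5],[[-0.2,0,0.4],0,0.5],[[-0.25,0,0.35],0,0.5]]' 3; python3 -m jog '[[[-0.35,0,0.3],0,0.5],[[-0.35,0,0.3],0,0.5]]'; python3 -m jog '[[[0,0,0],0,0.68],[[0,0,0],0,0.78],[[0,0,0],0,0.8],[[0,0,0],0,0.8]]';python3 -m jog '[[[0,0,-2],0,0.8],[[0,0,-3],0,0.8],[[0,0,-5],0,1],[[0,0,-5],0,1],[[0,0,-3],0,1]]'
```

```text
time_s: 23.72
ee_pos: [387.0, 274.5, 58.4]
ee_rot: [179.6, -1.6, 43.5]
force: [1.8, 2.0, 1.0]
gripper_width: 57.7
time_s: 23.98
ee_pos: [387.1, 274.1, 54.6]
ee_rot: [179.6, -2.5, 43.5]
force: [2.7, 6.1, 8.4]
gripper_width: 57.7
time_s: 24.48
ee_pos: [386.8, 274.6, 54.4]
ee_rot: [179.6, -2.5, 43.5]
force: [1.2, 3.9, 0.8]
gripper_width: 72.6
time_s: 25.1
ee_pos: [375.1, 264.2, 233.6]
ee_rot: [179.6, -1.1, 43.4]
force: [0.7, 0.8, -0.7]
gripper_width: 91.0
```

```bash
python3 d.py 594 355 235 43.4; python3 -m jog '[[[5,-1.5,0],0,0.1],[[0,0,0],0,0]]' 20 |grep ee;python3 d.py 594 355 235 43.4
python3 - <<'E'
from h import *
g=grab("side");h=cv2.cvtColor(g["color"][230:420,200:400],cv2.COLOR_RGB2BGR);cv2.imwrite("pics/s4.png",cv2.resize(h,None,fx=3,fy=3))
E
```

```text
rot [179.6  -1.1  43.4] tool cm [22.14  8.46  0.34] turn 0.0 rows 4.0 t 25.1 F [ 0.7  0.8 -0.7] w 91.0
ee_pos: [401.2, 308.5, 236.6]
ee_rot: [179.5, -1.1, 43.4]
rot [179.5  -1.1  43.4] tool cm [17.2   9.85  0.57] turn -0.0 rows 4.0 t 25.35 F [-1.  -0.1 -0.8] w 73.7
```

View pics/s4.png

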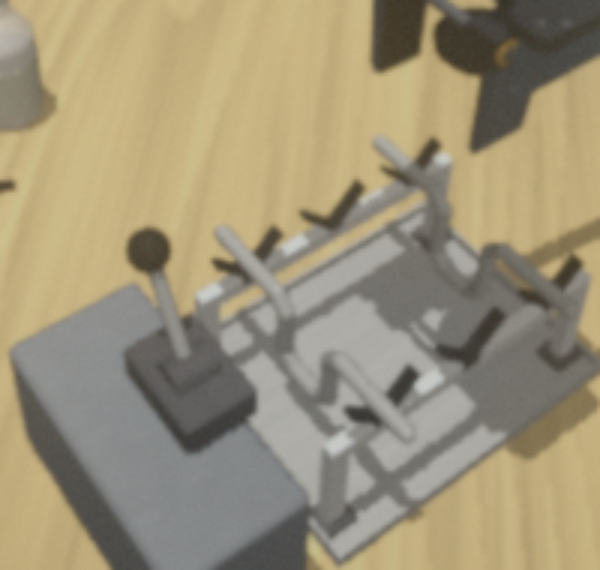

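Both stirrups hang in opposite notches, in pairs 2 and 0. Next is the lever; the ball is at (148,250) in this crop.

```bash
python3 -m jog '[[[4.3,2.5,0],0,0],[[4.3,2.5,0],0,0],[[4.3,2.5,0],0,0],[[4.3,2.4,0],0,0],[[0,0,0],0,0]]' 20 ;python3 d.py 594 355 165 43.4
```

```text
time_s: 26.02
ee_pos: [591.4, 345.9, 234.7]
ee_rot: [179.6, 0.1, 43.3]
force: [-0.3, -0.6, -0.6]
gripper_width: 19.8
rot [1.796e+02 1.000e-01 4.330e+01] tool cm [ 0.83 -0.54  6.96] turn -0.1 rows 2.0 t 26.025 F [-0.3 -0.6 -0.6] w 19.8
```

```bash
python3 -m jog '[[[0.8,0,3.5],0,0],[[0,0,3.4],0,0],[[0,0,0],0,0]]' |grep ee;python3 d.py 525 431 165 43.4; python3 -m jog '[[[0,-1.5,0],0,0],[[0,-1.5,0],0,0],[[0,-1.5,0],0,0],[[0,-1.5,0],0,0]]';python3 d.py 525 431 165 43.4
```

```text
ee_pos: [592.8, 346.8, 163.4]
ee_rot: [179.6, 0.6, 43.2]
rot [179.6   0.6  43.2] tool cm [  0.82 -10.78  -0.24] turn -0.2 rows 2.0 t 26.4 F [ 0.3 -0.1  0.5] w 0.6
time_s: 26.9
ee_pos: [550.1, 393.1, 169.4]
ee_rot: [179.5, 0.2, 43.2]
force: [0.3, -0.4, 1.8]
gripper_width: 0.4
rot [179.5   0.2  43.2] tool cm [ 0.76 -4.48  0.4 ] turn -0.2 rows 1.0 t 26.9 F [ 0.3 -0.4  1.8] w 0.4
```

```bash
python3 -m jog '[[[0.4,-1.5,0.2],0,0],[[0.2,-1.2,0],0,0]]';python3 -m jog '[[[0,-0.8,0],0,0]]';python3 -m jog '[[[0,-0.6,0],0,0]]';python3 -m jog '[[[0,-0.5,0],0,0]]'; python3 d.py 525 431 165 43.4
```

```text
time_s: 27.15
ee_pos: [534.1, 419.0, 167.5]
ee_rot: [179.5, 0.2, 43.2]
force: [0.3, -0.7, -0.5]
gripper_width: 0.3
time_s: 27.28
ee_pos: [527.9, 425.8, 166.9]
ee_rot: [179.5, 0.2, 43.3]
force: [1.2, -1.1, -0.9]
gripper_width: 0.2
time_s: 27.4
ee_pos: [523.4, 430.5, 166.4]
ee_rot: [179.5, 0.3, 43.3]
force: [0.1, -0.2, 0.3]
gripper_width: 0.5
time_s: 27.52
ee_pos: [521.7, 432.3, 166.2]
ee_rot: [179.1, 0.3, 43.3]
force: [9.4, -9.9, 1.0]
gripper_width: 0.4
rot [179.1   0.3  43.3] tool cm [0.15 0.32 0.13] turn -0.1 rows 1.0 t 27.525 F [ 9.4 -9.9  1. ] w 0.4
```

The lever reached its stop, pushing back at about 14 N. I'll retreat and head to pot 3.

```bash
python3 -m jog '[[[0,2,0],0,0],[[0,0,-5],0,0],[[0,0,-4],0,0.5],[[0,0,0],0,1]]';python3 d.py 532 -305 230 0
python3 - <<'E'
from h import *
w=np.radians(43.3)
f=grab("top");b=proj(f,[[506.5,447.5,200],[558.6,392.3,200]]);print(b)
g=cv2.cvtColor(f["color"],cv2.COLOR_RGB2GRAY)
for u,v in b.round().astype(int): print(g[v-4:v+5:2,u-4:u+5:2].tolist())
E
```

```text
time_s: 28.02
ee_pos: [536.8, 416.4, 257.8]
ee_rot: [179.3, 0.4, 43.2]
force: [0.1, -0.5, -0.1]
gripper_width: 17.7
rot [179.3   0.4  43.2] tool cm [-49.67  52.26   3.76] turn 43.2 rows 13.0 t 28.025 F [ 0.1 -0.5 -0.1] w 17.7
[[110.13147633 221.2040212 ]
 [131.79749814 201.93299571]]
[[31, 36, 37, 35, 34], [32, 35, 35, 35, 35], [58, 33, 35, 34, 34], [132, 34, 33, 36, 35], [129, 117, 31, 34, 29]]
[[136, 138, 139, 140, 140], [134, 136, 139, 131, 141], [134, 137, 102, 73, 98], [123, 94, 84, 86, 67], [85, 84, 86, 86, 76]]
```

```bash
python3 -m jog '[[[0,0,0],10.6,1],[[0,0,0],10.6,1],[[0,0,0],10.6,1],[[0,0,0],10.6,1],[[0,6,0],0,1],[[0,6,0],0,1],[[0,6,0],0,1],[[0,6,0],0,1],[[0,6,0],0,1],[[0,6,0],0,1]]' 15; python3 d.py 532 -305 230 0
```

```text
time_s: 29.32
ee_pos: [529.3, 42.8, 242.1]
ee_rot: [178.4, 1.8, 0.1]
force: [0.6, 0.7, -0.8]
gripper_width: 91.3
rot [1.784e+02 1.800e+00 1.000e-01] tool cm [ 0.21 34.73  2.17] turn 0.1 rows 6.0 t 29.325 F [ 0.6  0.7 -0.8] w 91.3
```

```bash
python3 -m jog '[[[0,6,0],0,1],[[0,6,0],0,1],[[0,6,0],0,1],[[0,6,0],0,1],[[0,6,0],0,1],[[0,4,0],0,1],[[0,0,0],0,1]]' 15; python3 d.py 532 -305 150 0;python3 - <<'E'
from h import *
f=grab("wrist");g=grab("top")
w=cv2.resize(cv2.cvtColor(f["color"],cv2.COLOR_RGB2BGR),None,fx=1.4,fy=1.4)
h=cv2.resize(cv2.cvtColor(g["color"],cv2.COLOR_RGB2BGR)[170:320,80:240],None,fx=1.4,fy=1.4);w[-h.shape[0]:,-h.shape[1]:]=h;cv2.imwrite("pics/w5.png",w)
np.set_printoptions(suppress=True,precision=0)
print(proj(f,[[532,-305,90],[629,-286,90],[673,-185,90],[501,-451,90],[429,-331,93]])*1.4)
E
```

```text
time_s: 30.2
ee_pos: [521.0, -312.0, 236.8]
ee_rot: [179.0, 3.0, -0.3]
force: [-0.1, -0.1, -0.1]
gripper_width: 91.5
rot [179.    3.   -0.3] tool cm [ 1.55 -0.85  8.59] turn -0.3 rows 2.0 t 30.2 F [-0.1 -0.1 -0.1] w 91.5
[[377. 245.]
 [349. 112.]
 [202.  47.]
 [558. 282.]
 [409. 367.]]
```

View pics/w5.png

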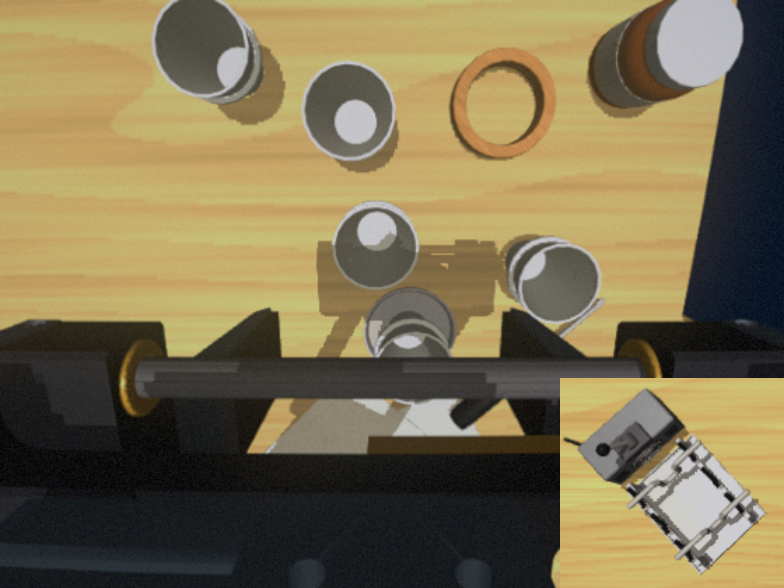

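The wrist view agrees with the projected pots: rims at (376,246), (349,111), (207,47) and (556,283), all within about 4 px. The inset shows both stirrups hung and the lever ball over on the far side. I'll straighten the tilt before gripping.

```bash
cat > q.py <<'E'
from workcell import telemetry;s=telemetry.state();q=s['qpos'];print('sum',round(q[1]+q[2]+q[4],2),q.round(1),s['ee_pos'].round(1),s['ee_rot'].round(1))
E
python3 q.py; python3 -m jog '[[[5,-3,0],0,1],[[-5,3,0],0,1]]'>/dev/null; python3 q.py;python3 -m jog '[[[-5,3,0],0,1],[[5,-3,0],0,1]]'>/dev/null; python3 q.py
```

```text
sum 182.09 [-30.4  21.1  79.2  -2.3  81.7  60.1] [ 521.3 -309.2  237.3] [179.1   3.   -0.2]
sum 182.35 [-29.8  21.4  79.4  -2.2  81.6  60.2] [ 525.1 -302.7  233.9] [179.3   3.1   0.4]
sum 182.56 [-30.   21.1  79.9  -2.3  81.6  60.2] [ 519.5 -303.3  233.4] [179.3   3.3   0.2]
```

```bash
python3 d.py 534 -305 120 0; python3 -m jog '[[[0.9,0.2,5.5],0,1],[[0,0,5.5],0,1],[[0,0,0],0,1]]'>/dev/null; python3 d.py 534 -305 41 0; python3 q.py
```

```text
rot [179.3   3.3   0.2] tool cm [ 2.11  0.04 11.24] turn 0.2 rows 2.0 t 30.8 F [ 1.4 -0.5 -0.3] w 91.3
rot [179.5   3.2   0.6] tool cm [1.35 0.43 7.91] turn 0.6 rows 2.0 t 31.175 F [ 1.1 -0.4 -0.9] w 90.9
sum 182.52 [-29.6  25.3  89.7  -2.2  67.5  60.7] [ 524.9 -300.1  120.7] [179.5   3.2   0.6]
```

```bash
python3 -m jog '[[[1.3,0.4,0],0,1],[[0,0,3.5],0,1],[[0,0,0],0,1]]'>/dev/null; python3 d.py 533 -305 41 0; python3 q.py
```

```text
rot [179.1   2.5   0.7] tool cm [-0.77 -0.11  5.12] turn 0.7 rows 1.0 t 31.55 F [-0.1 -0.8 -0. ] w 91.0
sum 181.75 [-29.3  27.8  89.9  -2.2  64.   61. ] [ 542.9 -305.2   91.9] [179.1   2.5   0.7]
```

```bash
python3 -m jog '[[[-0.8,0,3.5],0,1],[[0,0,1.2],0,1]]'>/dev/null; python3 d.py 533 -305 41 0
```

```text
rot [178.7   1.8   0.7] tool cm [-0.55 -0.4   1.05] turn 0.7 rows 1.0 t 31.8 F [0.1 0.4 0. ] w 90.8
```

```bash
python3 -m jog '[[[-0.6,-0.4,1.0],0,1],[[0,0,0.2],0,1]]'>/dev/null; python3 d.py 533 -305 41 0;  python3 -m jog '[[[0,0,0],0,0.7],[[0,0,0],0,0.6],[[0,0,0],0,0.6],[[0,0,0],0,0.6],[[0,0,0],0,0.6]]' 15; python3 d.py 533 -305 41 0
```

```text
rot [178.6   1.5   0.7] tool cm [-0.19 -0.1   0.11] turn 0.7 rows 1.0 t 32.05 F [-1.  -0.8  0.1] w 91.3
time_s: 32.67
ee_pos: [536.7, -306.8, 44.3]
ee_rot: [178.4, 1.3, 0.7]
force: [-0.3, 0.1, -0.5]
gripper_width: 66.8
rot [178.4   1.3   0.7] tool cm [-0.36 -0.19  0.33] turn 0.7 rows 1.0 t 32.675 F [-0.3  0.1 -0.5] w 66.8
```

```bash
python3 -m jog '[[[0,0,-6],0,0.6],[[0,0,-6],0,0.6],[[-5,1.2,0],0,0.6],[[-5,1.2,0],0,0.6],[[0,0,0],0,0.6]]' 15; python3 d.py 432.5 -332 155 0
```

```text
time_s: 33.3
ee_pos: [438.0, -329.5, 170.5]
ee_rot: [178.4, 1.3, 0.8]
force: [1.3, 0.3, -0.9]
gripper_width: 67.4
rot [178.4   1.3   0.8] tool cm [-0.52  0.2   1.57] turn 0.8 rows 1.0 t 33.3 F [ 1.3  0.3 -0.9] w 67.4
```

```bash
python3 -m jog '[[[-0.5,0.2,1.5],0,0.6],[[0,0,0],0,0.6]]'>/dev/null; python3 d.py 432.5 -332 83 0; python3 -m jog '[[[0,0,2.5],0,0.6],[[0,0,2],0,0.6]]'; python3 d.py 432.5 -332 83 0
```

```text
rot [178.4   1.3   0.8] tool cm [ 0.09 -0.18  7.11] turn 0.8 rows 2.0 t 33.55 F [ 0.2  0.3 -0.9] w 67.0
time_s: 33.8
ee_pos: [435.1, -333.5, 108.4]
ee_rot: [178.3, 1.1, 0.9]
force: [0.6, -0.0, -0.4]
gripper_width: 67.1
rot [178.3   1.1   0.9] tool cm [-0.21 -0.23  2.54] turn 0.9 rows 1.0 t 33.8 F [ 0.6 -0.  -0.4] w 67.1
```

```bash
python3 -m jog '[[[-0.2,-0.2,1],0,0.6],[[0,0,1.0],0,0.6]]'; python3 -m jog '[[[0,0,0.4],0,0.6]]';python3 -m jog '[[[0,0,0.4],0,0.6]]'
```

```text
time_s: 34.05
ee_pos: [434.3, -332.6, 86.9]
ee_rot: [178.2, 1.1, 1.0]
force: [-0.2, -4.0, 7.5]
gripper_width: 67.3
time_s: 34.17
ee_pos: [435.8, -334.7, 83.9]
ee_rot: [178.0, 1.0, 1.1]
force: [-0.2, -5.3, 8.7]
gripper_width: 67.4
time_s: 34.3
ee_pos: [437.5, -337.1, 82.7]
ee_rot: [177.7, 0.7, 1.1]
force: [-2.4, -0.7, 22.0]
gripper_width: 67.1
```

```bash
python3 -m jog '[[[0,0,0],0,0.8],[[0,0,0],0,1],[[0,0,0],0,1],[[0,0,-5],0,1],[[0,0,-5],0,1],[[0,0,0],0,1]]'; python3 d.py 504.5 -452 130 0
python3 - <<'E'
from h import *
f=grab("wrist")
hsv=cv2.cvtColor(f["color"],cv2.COLOR_RGB2HSV)
g=grab("side");save(g,"s5.png",(230,120,400,240),4.6)
np.set_printoptions(suppress=True,precision=0)
print((proj(g,[[429,-331,3],[429,-331,129],[501,-451,0]])-[230,120])*4.6)
E
```

```text
time_s: 35.05
ee_pos: [438.6, -331.6, 184.3]
ee_rot: [177.9, 0.8, 1.1]
force: [-0.3, -0.7, -0.0]
gripper_width: 91.3
rot [177.9   0.8   1.1] tool cm [ 6.43 11.97  5.78] turn 1.1 rows 3.0 t 35.05 F [-0.3 -0.7 -0. ] w 91.3
[[474. 328.]
 [486. 177.]
 [389. 246.]]
```

View pics/s5.png

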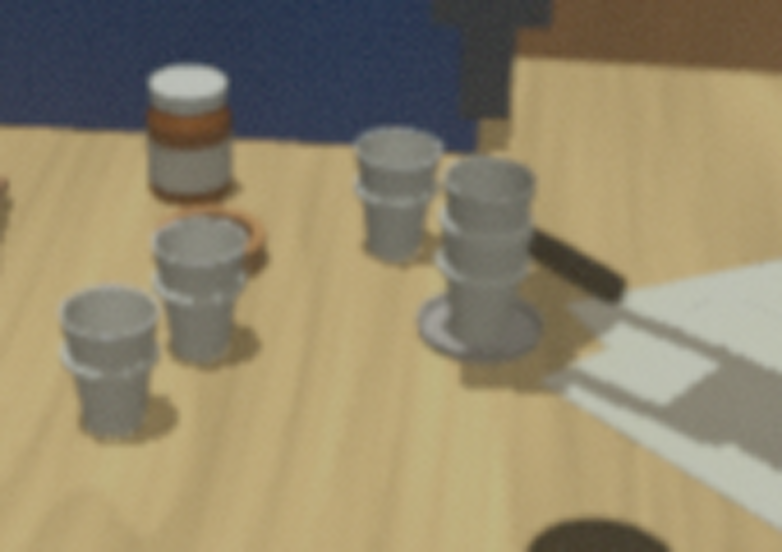

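The first pot is nested fully home; the stack rim is at (490,180) against (486,177) predicted. Next is the pot at (501,-451).

```bash
python3 -m jog '[[[3.2,6,0],0,1],[[3.2,6,0],1,1],[[0,0,0],0,1]]'; python3 d.py 504 -451 110 0
```

```text
time_s: 35.52
ee_pos: [497.6, -442.3, 174.0]
ee_rot: [178.8, 1.8, 0.2]
force: [0.1, 2.1, 0.7]
gripper_width: 90.9
rot [178.8   1.8   0.2] tool cm [0.84 0.74 6.39] turn 0.2 rows 2.0 t 35.525 F [0.1 2.1 0.7] w 90.9
```

```bash
python3 -m jog '[[[0.8,0.7,3],0,1],[[0,0,3],0,1]]'>/dev/null; python3 d.py 504 -451 43 0; python3 -m jog '[[[0,0,0],0,1]]' >/dev/null; python3 d.py 504 -451 43 0
```

```text
rot [1.789e+02 1.900e+00 1.000e-01] tool cm [ 0.31 -0.    6.76] turn 0.1 rows 2.0 t 35.775 F [0.1 0.4 0.3] w 91.1
rot [179.3   2.3   0.2] tool cm [0.58 0.3  6.35] turn 0.2 rows 2.0 t 35.9 F [ 0.6 -0.4  0.9] w 91.1
```

```bash
python3 -m jog '[[[0.4,0.2,3.2],0,1],[[0,0,2.2],0,1]]'>/dev/null; python3 d.py 504 -451 43 0
```

```text
rot [179.2   2.1   0.2] tool cm [0.1  0.11 1.14] turn 0.2 rows 1.0 t 36.15 F [-0.2  0.6 -0.1] w 91.5
```

```bash
python3 -m jog '[[[0.1,0.1,1.0],0,1],[[0,0,0.2],0,1],[[0,0,0],0,0.7],[[0,0,0],0,0.6],[[0,0,0],0,0.6],[[0,0,0],0,0.6],[[0,0,0],0,0.6]]' 15; python3 d.py 504 -451 43 0
```

```text
time_s: 37.02
ee_pos: [504.8, -450.8, 45.4]
ee_rot: [179.0, 2.0, 0.2]
force: [-0.9, 1.0, 0.1]
gripper_width: 66.8
rot [179.    2.    0.2] tool cm [-0.07  0.01  0.25] turn 0.2 rows 1.0 t 37.025 F [-0.9  1.   0.1] w 66.8
```

```bash
python3 -m jog '[[[0,0,-6],0,0.6],[[0,0,-6],0,0.6],[[0,0,-4],0,0.6],[[-3.4,-5,0],0,0.6],[[-3.4,-5,0],0,0.6],[[0,0,0],0,0.6]]' 15; python3 d.py 433 -333 190 0
```

```text
time_s: 37.78
ee_pos: [440.4, -346.0, 209.7]
ee_rot: [179.1, 2.0, 0.2]
force: [0.9, -0.3, -1.3]
gripper_width: 66.6
rot [179.1   2.    0.2] tool cm [-0.67 -1.33  1.97] turn 0.2 rows 1.0 t 37.775 F [ 0.9 -0.3 -1.3] w 66.6
```

```bash
python3 -m jog '[[[-0.6,-1.3,1],0,0.6],[[0,0,0],0,0.6]]'>/dev/null; python3 d.py 433 -333 120 0;python3 -m jog '[[[0,0,2],0,0.6],[[0,0,2],0,0.6]]'; python3 d.py 433 -333 120 0
```

```text
rot [179.    1.9   0.2] tool cm [ 0.09 -0.23  8.03] turn 0.2 rows 2.0 t 38.025 F [ 1.1 -0.5 -1.3] w 67.0
time_s: 38.28
ee_pos: [437.0, -338.3, 161.9]
ee_rot: [178.7, 1.5, 0.2]
force: [0.1, -0.3, -1.2]
gripper_width: 67.1
rot [178.7   1.5   0.2] tool cm [-0.28 -0.62  4.19] turn 0.2 rows 1.0 t 38.275 F [ 0.1 -0.3 -1.2] w 67.1
```

```bash
python3 -m jog '[[[-0.3,-0.6,1.5],0,0.6],[[0,-0.1,1.2],0,0.6]]'; python3 -m jog '[[[-0.2,0,0.8],0,0.6]]';python3 -m jog '[[[0,0,0.6],0,0.6]]'; python3 d.py 433 -333 120 0
```

```text
time_s: 38.52
ee_pos: [435.3, -334.7, 133.9]
ee_rot: [178.6, 1.4, 0.1]
force: [-0.8, -0.0, -1.2]
gripper_width: 66.9
time_s: 38.65
ee_pos: [433.7, -335.7, 125.4]
ee_rot: [178.6, 1.4, 0.1]
force: [-0.2, 0.3, -0.3]
gripper_width: 66.9
time_s: 38.78
ee_pos: [434.1, -335.9, 119.7]
ee_rot: [178.6, 1.3, 0.1]
force: [-0.4, 4.2, 12.0]
gripper_width: 66.8
rot [1.786e+02 1.300e+00 1.000e-01] tool cm [-0.11 -0.29 -0.03] turn 0.1 rows 1.0 t 38.775 F [-0.4  4.2 12. ] w 66.8
```

```bash
python3 -m jog '[[[0,0,0.2],0,0.6],[[0,0,0],0,0.8],[[0,0,0],0,1],[[0,0,0],0,1],[[0,0,-4],0,1],[[0,0,-4],0,1],[[5,-1.2,0],0,1],[[5,-1.2,0],0,1],[[5,-1.2,0],0,1],[[4,-1,0],0,1]]'; python3 d.py 632.5 -286 130 0
```

```text
time_s: 40.02
ee_pos: [630.6, -290.3, 198.2]
ee_rot: [178.3, 1.0, -0.3]
force: [-0.1, -0.6, -0.3]
gripper_width: 91.4
rot [178.3   1.   -0.3] tool cm [ 0.31 -0.63  6.8 ] turn -0.3 rows 2.0 t 40.025 F [-0.1 -0.6 -0.3] w 91.4
```

```bash
python3 -m jog '[[[0,-0.6,4],0,1],[[0,0,4],0,1],[[0,0,0],0,1]]'>/dev/null; python3 d.py 632.5 -286 45 0; python3 -m jog '[[[0,0,0],0,1]]' >/dev/null; python3 d.py 632.5 -286 45 0
```

```text
rot [178.3   1.   -0. ] tool cm [ 0.03 -0.12  6.96] turn -0.0 rows 2.0 t 40.4 F [ 0.  -0.4  0.3] w 91.4
rot [178.3   0.8  -0. ] tool cm [-0.06 -0.18  7.11] turn -0.0 rows 2.0 t 40.525 F [ 0.5 -1.1  0.3] w 91.3
```

```bash
python3 -m jog '[[[0,-0.2,3.5],0,1],[[0,0,2.2],0,1]]'>/dev/null; python3 d.py 632.5 -286 45 0
```

```text
rot [ 1.78e+02  2.00e-01 -1.00e-01] tool cm [-0.46 -0.24  1.97] turn -0.1 rows 1.0 t 40.775 F [0.7 0.  0.1] w 91.3
```

```bash
python3 -m jog '[[[-0.4,-0.3,1.5],0,1],[[0,0,0.6],0,1]]'>/dev/null; python3 d.py 632.5 -286 45 0;  python3 -m jog '[[[0,0,0],0,0.7],[[0,0,0],0,0.6],[[0,0,0],0,0.6],[[0,0,0],0,0.6],[[0,0,0],0,0.6]]' 15; python3 d.py 632.5 -286 45 0
```

```text
rot [ 1.779e+02  0.000e+00 -1.000e-01] tool cm [-0.13 -0.01  0.03] turn -0.1 rows 1.0 t 41.025 F [ 0.3 -0.   0.6] w 91.5
time_s: 41.65
ee_pos: [635.4, -286.9, 48.3]
ee_rot: [177.8, -0.2, -0.1]
force: [-0.5, -0.0, 0.5]
gripper_width: 67.2
rot [ 1.778e+02 -2.000e-01 -1.000e-01] tool cm [-0.29 -0.11  0.32] turn -0.1 rows 1.0 t 41.65 F [-0.5 -0.   0.5] w 67.2
```

```bash
python3 -m jog '[[[0,0,-6],0,0.6],[[0,0,-6],0,0.6],[[0,0,-6],0,0.6],[[0,0,-2],0,0.6],[[-5,1.2,0],0,0.6],[[-5,1.2,0],0,0.6],[[-5,1.2,0],0,0.6],[[-4,1,0],0,0.6],[[0,0,0],0,0.6]]' 15; python3 d.py 434 -334 232 0
```

```text
time_s: 42.78
ee_pos: [439.4, -325.3, 254.6]
ee_rot: [177.7, -0.2, -0.0]
force: [1.5, 0.4, -0.9]
gripper_width: 67.0
rot [177.7  -0.2  -0. ] tool cm [-0.55  0.78  2.29] turn -0.0 rows 1.0 t 42.775 F [ 1.5  0.4 -0.9] w 67.0
```

```bash
python3 -m jog '[[[-0.5,0.8,1],0,0.6],[[0,0,0],0,0.6]]'>/dev/null; python3 d.py 434 -334 159 0;python3 -m jog '[[[0,0,2.5],0,0.6],[[0,0,2],0,0.6]]'; python3 d.py 434 -334 159 0
```

```text
rot [177.7  -0.2   0. ] tool cm [-0.15 -0.35  8.5 ] turn 0.0 rows 2.0 t 43.025 F [0.3 0.3 0.7] w 67.0
time_s: 43.28
ee_pos: [438.2, -336.5, 198.8]
ee_rot: [177.6, -0.4, 0.1]
force: [0.3, 0.2, -0.5]
gripper_width: 67.2
rot [ 1.776e+02 -4.000e-01  1.000e-01] tool cm [-0.45 -0.42  3.96] turn 0.1 rows 1.0 t 43.275 F [ 0.3  0.2 -0.5] w 67.2
```

```bash
python3 -m jog '[[[-0.4,-0.4,1.5],0,0.6],[[-0.1,0,1.2],0,0.6]]'; python3 -m jog '[[[-0.2,0,0.7],0,0.6]]';python3 -m jog '[[[0,0,0.6],0,0.6]]'; python3 d.py 434 -334 159 0
```

```text
time_s: 43.52
ee_pos: [435.0, -333.2, 169.1]
ee_rot: [177.7, -0.4, 0.2]
force: [-0.2, -1.3, -1.6]
gripper_width: 67.1
time_s: 43.65
ee_pos: [433.6, -333.6, 161.3]
ee_rot: [177.7, -0.3, 0.2]
force: [-0.2, -1.5, -0.9]
gripper_width: 67.1
time_s: 43.78
ee_pos: [435.8, -336.2, 158.0]
ee_rot: [177.4, -0.6, 0.3]
force: [-1.6, -0.1, 21.7]
gripper_width: 67.2
rot [177.4  -0.6   0.3] tool cm [-0.18 -0.21 -0.11] turn 0.3 rows 1.0 t 43.775 F [-1.6 -0.1 21.7] w 67.2
```

```bash
python3 -m jog '[[[0,0,0],0,0.8],[[0,0,0],0,1],[[0,0,0],0,1],[[0,0,-4],0,1],[[0,0,-4],0,1],[[5,-3,0],0,1],[[5,-3,0],0,1],[[5,-3,0],0,1],[[5,-3,0],0,1],[[3,-2,0],0,1]]'; python3 d.py 676.5 -185 150 0
```

```text
time_s: 45.02
ee_pos: [670.0, -190.2, 237.0]
ee_rot: [177.3, -0.7, -0.1]
force: [0.8, -0.3, -0.2]
gripper_width: 91.1
rot [ 1.773e+02 -7.000e-01 -1.000e-01] tool cm [ 0.54 -0.93  8.67] turn -0.1 rows 2.0 t 45.025 F [ 0.8 -0.3 -0.2] w 91.1
```

```bash
python3 -m jog '[[[0.4,-0.9,5],0,1],[[0,0,5],0,1],[[0,0,0],0,1]]'>/dev/null; python3 d.py 676.5 -185 45 0; python3 -m jog '[[[0,0,2],0,1]]' >/dev/null; python3 d.py 676.5 -185 45 0
```

```text
rot [177.3  -0.8   0.2] tool cm [-0.35 -0.16  8.79] turn 0.2 rows 2.0 t 45.4 F [ 0.1  0.4 -0.3] w 91.0
rot [177.3  -1.1   0.2] tool cm [-0.62 -0.25  7.12] turn 0.2 rows 2.0 t 45.525 F [ 0.7 -0.1 -0.1] w 91.7
```

```bash
python3 -m jog '[[[-0.6,-0.2,3.5],0,1],[[-0.2,0,2.2],0,1]]'>/dev/null; python3 d.py 676.5 -185 45 0
```

```text
rot [177.1  -1.6   0.2] tool cm [-0.14 -0.19  1.82] turn 0.2 rows 1.0 t 45.775 F [-0.7 -0.1  0.3] w 91.7
```

```bash
python3 -m jog '[[[-0.2,-0.2,1.5],0,1],[[-0.1,0,0.4],0,1]]'>/dev/null; python3 d.py 676.5 -185 45 0;  python3 -m jog '[[[0,0,0],0,0.7],[[0,0,0],0,0.6],[[0,0,0],0,0.6],[[0,0,0],0,0.6],[[0,0,0],0,0.6]]' 15; python3 d.py 676.5 -185 45 0
```

```text
rot [ 1.771e+02 -1.800e+00  1.000e-01] tool cm [ 0.02 -0.07  0.12] turn 0.1 rows 1.0 t 46.025 F [ 0.3 -0.4  0.6] w 91.2
time_s: 46.65
ee_pos: [678.4, -186.2, 49.9]
ee_rot: [177.0, -2.1, 0.1]
force: [1.5, 0.5, -1.0]
gripper_width: 65.3
rot [ 1.77e+02 -2.10e+00  1.00e-01] tool cm [-0.2  -0.15  0.47] turn 0.1 rows 1.0 t 46.65 F [ 1.5  0.5 -1. ] w 65.3
```

```bash
python3 -m jog '[[[0,0,-6],0,0.6],[[0,0,-6],0,0.6],[[0,0,-6],0,0.6],[[0,0,-5],0,0.6],[[-5,3,0],0,0.6],[[-5,3,0],0,0.6],[[-5,3,0],0,0.6],[[-4.5,3,0],0,0.6],[[-3,2,0],0,0.6],[[0,0,0],0,0.6]]' 15; python3 d.py 433 -334 270 0
```

```text
time_s: 47.9
ee_pos: [439.1, -317.7, 285.3]
ee_rot: [176.9, -2.1, 0.2]
force: [0.1, -0.1, -0.9]
gripper_width: 65.1
rot [176.9  -2.1   0.2] tool cm [-0.67  1.54  1.59] turn 0.2 rows 1.0 t 47.9 F [ 0.1 -0.1 -0.9] w 65.1
```

```bash
python3 -m jog '[[[-0.5,1.6,0],0,0.6],[[0,0,0],0,0.6]]'>/dev/null; python3 d.py 434.5 -335 196 0;python3 -m jog '[[[0,0,2.2],0,0.6],[[0,0,0],0,0.6]]'; python3 d.py 434.5 -335 196 0
```

```text
rot [176.8  -2.1   0.3] tool cm [-0.37 -0.43  8.99] turn 0.3 rows 2.0 t 48.15 F [-1.   0.4 -0.4] w 65.0
time_s: 48.4
ee_pos: [437.4, -335.1, 263.4]
ee_rot: [176.9, -2.1, 0.4]
force: [-0.3, -0.7, 0.2]
gripper_width: 65.2
rot [176.9  -2.1   0.4] tool cm [-0.54 -0.38  6.72] turn 0.4 rows 2.0 t 48.4 F [-0.3 -0.7  0.2] w 65.2
```

```bash
python3 -m jog '[[[-0.4,-0.1,2],0,0.6],[[-0.1,-0.2,1.5],0,0.6]]'; python3 -m jog '[[[-0.2,-0.1,1.2],0,0.6],[[0,0,0.6],0,0.6]]'; python3 d.py 434.5 -335 196 0
```

```text
time_s: 48.65
ee_pos: [436.3, -334.4, 229.7]
ee_rot: [176.7, -2.4, 0.5]
force: [-0.2, -0.1, -1.0]
gripper_width: 65.2
time_s: 48.9
ee_pos: [435.6, -334.3, 210.9]
ee_rot: [176.7, -2.4, 0.5]
force: [0.2, -1.2, -0.5]
gripper_width: 65.2
rot [176.7  -2.4   0.5] tool cm [-0.17 -0.01  1.48] turn 0.5 rows 1.0 t 48.9 F [ 0.2 -1.2 -0.5] w 65.2
```

```bash
python3 -m jog '[[[-0.1,0,0.8],0,0.6]]'; python3 -m jog '[[[0,0,0.7],0,0.6]]';python3 -m jog '[[[0,0,0.4],0,0.6]]'
```

```text
time_s: 49.02
ee_pos: [435.3, -335.0, 203.0]
ee_rot: [176.7, -2.5, 0.6]
force: [-0.1, -0.4, -0.6]
gripper_width: 65.1
time_s: 49.15
ee_pos: [436.0, -336.2, 196.5]
ee_rot: [176.6, -2.5, 0.6]
force: [-2.3, -0.7, 19.7]
gripper_width: 65.5
time_s: 49.28
ee_pos: [438.3, -338.4, 196.0]
ee_rot: [176.2, -2.9, 0.6]
force: [-1.1, 0.3, 18.7]
gripper_width: 65.2
```

Seated at about 20 N. I'll release it, back away and make a last look.

```bash
python3 -m jog '[[[0,0,0],0,0.8],[[0,0,0],0,1],[[0,0,0],0,1],[[0,0,-4],0,1],[[0,0,-5],0,1],[[-4,5,-2],0,1],[[-4,5,0],0,1],[[-3,5,0],0,1],[[0,0,0],0,1]]'
python3 - <<'E'
from h import *
f=grab("side");g=grab("top")
a=cv2.cvtColor(f["color"],cv2.COLOR_RGB2BGR)[100:420,180:460];a=cv2.resize(a,None,fx=1.8,fy=1.8)
b=cv2.cvtColor(g["color"],cv2.COLOR_RGB2BGR)[160:340,85:225];b=cv2.resize(b,(292,376))
c=cv2.cvtColor(g["color"],cv2.COLOR_RGB2BGR)[190:300,320:460];c=cv2.resize(c,(292,200))
o=np.hstack([a,np.vstack([b,c])]);print(o.shape);cv2.imwrite("pics/end.png",o)
np.set_printoptions(suppress=True,precision=0)
print((proj(f,[[429,-334,3],[429,-334,237],[429,-334,201]])-[180,100])*1.8)
E
```

```text
time_s: 50.4
ee_pos: [325.0, -482.1, 309.9]
ee_rot: [176.3, -2.8, 0.8]
force: [1.1, 0.8, -0.4]
gripper_width: 90.9
(576, 796, 3)
[[275. 164.]
 [285.  49.]
 [283.  68.]]
```

View pics/end.png

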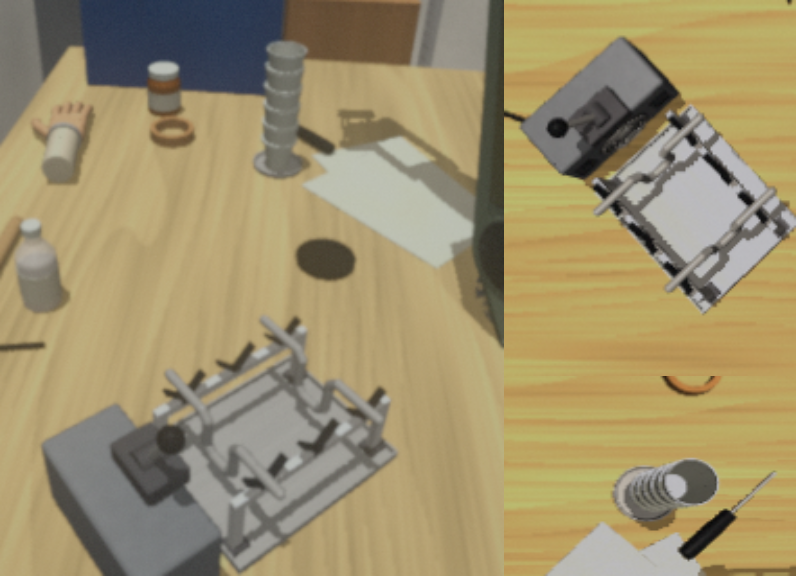

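The stack rim at (287,49) matches the predicted (285,49), so the stack is fully home. Both stirrups are hung. As a last check, I'll measure the lever angle.

Run:
```python
from h import *
P=[]
for n,u,v in(("top",85+(558-504)*140/292,160+127*180/376),("side",180+170/1.8,100+438/1.8)): P.append(ray(grab(n),u,v))
(a,d),(b,e)=P;A=np.c_[d,-e];k=np.linalg.lstsq(A,b-a,rcond=None)[0];p,q=a+k[0]*d,b+k[1]*e
m=(p+q)/2;w=np.radians(43.3);r=m[:2]-[416.5,309.5]
print(m.round(1),"miss",np.linalg.norm(p-q).round(1),"x",r@[np.cos(w),np.sin(w)],"y",r@[-np.sin(w),np.cos(w)],"angle",np.arctan2(r@[-np.sin(w),np.cos(w)],m[2]-130)+.5)
```

```text
[507.6 446.6 197.2] miss 0.8 x 160.26518916192583 y 37.30803699596248 angle 1.006695091395568
```

The lever measures 1.0 rad, which is its far stop. Handing in.

```bash
python3 -c "
from workcell import job_done;print(job_done())"
```

```text
the job is handed in; nothing more can be done
None
```

The job is done and handed in at about 50 s of robot time. `job_done()` reports no verdict, so what follows is from my own last checks.

- **Stirrups:** there were two. They hang in notch pairs 2 and 0 with both ends in opposite notches, seen in the last side and top views.
- **Blower:** I pushed the lever after both stirrups were hanging. It stopped against about 14 N, and measuring the ball in two views gives about 1.0 rad, which is the far stop.
- **Pots:** all four loose pots are nested on the pot in the dish. The beads are evenly spaced and the top rim is within about 2 px of where a full stack (237 mm) should be.
- **Other things:** the tape, screwdriver, bottle and black look-alike dish were never touched.

**Disagreements with the given data:**
- The fingertips turned out to be about 40 mm shorter than stated: 21 mm behind the reported TCP, not 19 mm ahead. This made the first grasps of stirrup A close on nothing. They did not move it noticeably, and I corrected for it afterwards.
- The tool drifted up to about 4.7° from vertical over many rows, which did not affect the result.

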